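# Stand the gas bottles up in the rack and lock the keeper bar

## Robot

A 6-joint arm with a two-finger parallel gripper is mounted at the origin on a cart in front of the work surface, level with it; the furniture and walls round the work are solid. World frame = base frame: x ahead of the robot, y to its left, z up, the work surface at z = 0. Lengths are in mm, angles in degrees, forces in N, time in s.
With the tool pointing down it reaches from about 300 to 850 mm from the base axis. Payload 4.2 kg.
Tool frame: the origin (TCP) lies midway between the tips of the shut fingers; the grasp point (between the pads) lies 19 mm behind it; z points along the fingers, y is the line along which they close (so a half turn about z gives the same grasp; the last joint's range is limited). The gripper opens to 91 mm and grips with 3 to 60 N. Pads are 32 mm wide; open, the fingers measure 118 mm over their backs; the gripper's body (76 mm by 178 mm) begins 60 mm behind the grasp point.
Start: joints at [-77.865, 18.312, 89.639, -0, 72.044, -1.146], TCP at [132.097, -559.637, 213.976] pointing down, gripper open.
Joint ranges: [-177.97, 177.97], [-48.28, 115.42], [12.27, 149.76], [-77.06, 257.06], [2.81, 150.46], [-146.56, 146.56]. Speed limits (degrees/s): [147.25, 147.25, 180, 180, 180, 180].

## Interface

Orientations are given as [roll, pitch, yaw] about the fixed x, y, z axes, in that order (R = Rz(yaw) Ry(pitch) Rx(roll)).
In Python, from workcell import env gives the robot as it stands.
- The arm moves only by the shell command python3 drive.py 'ROWS' [OPENING] [FORCE]. ROWS is 1 to 8 rows, one to a line, with the numbers parted by commas; each row has 6 numbers: dx, dy, dz in mm, then a rotation vector rx, ry, rz in degrees; each row shifts and turns the commanded pose from where the row before left it, along the tool's axes as they then stand; what a row does not reach is not made up. A row lasts 1/10 s, in which the tool goes at most 50 mm and 8.59 degrees, less where a joint would pass 70% of its speed; a pose out of reach is approached as far as the arm can. OPENING is the finger opening in mm, set as the command begins (- or left out keeps the last). The fingers move at their own pace and stop on an object; FORCE is the grip in N (left out, the last holds). Time passes only in rows, so rows that do not move let the fingers close. It prints the time, the measured TCP pose, the force, the opening and the grip force at its end. Input that does not fit is refused with a message, and nothing moves.
- env.state(): the state, without advancing time (a new reading comes with each control period).
- env.grab_frame(name): name is "scene" or "side" or "wrist"; returns the picture (384x512x3 uint8, blue, green, red); there is no depth.
- env.camera_model(name): a dict with "fx", "fy", "cx", "cy" (pixels), "T" (4x4, takes a point from camera to world coordinates). Camera axes: x right, y up, looking along -z (the intrinsics and any distortion apply to the point x, -y, -z); pixel columns grow to the right and rows downward; lengths in mm; the calibration is good to about 2 mm. A picture is of the moment at which its call begins: read the wrist's pose just before it. camera_model takes no time and is no camera call; for the wrist camera it gives the pose at the moment of the call.
- env.job_done(): hands the job in; it is judged then, once.
The state is a dict: "time_s": time; "qpos": joint angles; "qvel": joint speeds; "effort": joint torques, N m; "ee_pos": TCP position; "ee_rot": TCP orientation; "force": force on the tool from outside, world axes, zero at the start; "torque": the same for the moment, N m; "gripper_width": finger opening in mm; "gripper_force": force on a finger pad.
Only numpy, scipy, OpenCV 4.12 (cv2) and the standard library are available. Lean on these libraries where they do the work, as an engineer would, in place of code of your own. Each camera call takes 0.05 s, during which the arm holds its last target. There are 200 camera calls.

## Task

Stand every lying gas bottle upright on the bench in a bay of the rack, one to a bay: butt its foot against the rack's back plate and raise it by the neck with the foot staying on the bench, never hoisting it upright through the air. When all stand, slide the keeper bar fully closed across them, then take the retaining pin from its wooden holder and drop it fully home through the bar's eye and the lug beneath. Leave the other things on the bench where they are.

Things in the scene. Friction and masses are not known exactly. Their poses are not given: they have to be found in the camera images.
- rack: dark steel rack fixed to the bench; origin on the bench under its middle, x into the rack (open front faces -x). Back plate: upright stop face at x=+30 mm, 80 high, 192 wide. Three bays 55 wide at y=-60, 0, +60, no floor plate. Dividers at y=-30, +30: 50 high, x=+31 to -13. Side plates at y=-90, +90: 98 high, x=+36 to -54. A bottle standing against the stop has its axis at x=+9
- bay0 (a point): foot of the back plate's front face in the middle of the bay at rack y = -60 mm, on the bench; axes as the rack's
- bay1 (a point): the same for the middle bay, y = 0
- bay2 (a point): the same for the bay at y = +60 mm
- bar (a joint): slide of the steel keeper bar, m: 0 = fully open (drawn out to the rack's -y side), 0.257 = fully closed against its end stop (across the fronts of all bays). Moves along the rack's +y; underside 100 mm, top 108 mm above the bench, bar centre 66 mm in front of the stop face; stays where it is left; takes about 2 N
- bar_knob (a point): middle of the bar's black upright round knob (16 mm diameter, 108 to 146 mm above the bench), on an arm 56 mm in front of the bar, 25 mm behind its eye along y; travels with the bar
- bar_eye (a point): top centre of the 13 mm hole in the bar's leading end (a 30 x 30 x 8 mm eye plate), 108 mm above the bench; moves with the bar
- lug (a point): top centre of the 13 mm hole in the rack's fixed lug (30 x 30 x 12 mm plate, top 98 mm above the bench, outside the +y side plate, at rack x=-36, y=+112 mm). With the bar fully closed its eye lies straight above this hole, 2 mm clear
- pin: steel retaining pin standing upright in its holder: shank 8 mm diameter, 40 mm long, with a tapered tip; black round head on top, 20 mm diameter, 34 mm high (total 74 mm, 50 g). Origin at the tip, z along the pin towards the head
- pin_collar (a point): underside of the pin's head, on the axis, 40 mm above the tip; it rests on the holder's or the eye's top face when the pin is home
- holder: loose wooden block 50 x 50 x 45 mm with a 12 mm hole in the middle, holding the pin; origin under its centre
- bottle0: small grey steel gas bottle, 200 mm long, 0.4 to 0.65 kg, lying on the bench (may be absent; can roll): round body 42 mm diameter for 120 mm from the flat foot, shoulder to a round 20 mm brass neck from 142 to 200 mm. Origin half way along, 21 mm from the axis, on the underside as it lay; x axis along the bottle from foot to neck (points up when upright)
- bottle0_foot (a point): centre of that bottle's foot face, on its axis
- bottle0_neck (a point): point on that bottle's axis in the neck, 178 mm from the foot (22 mm below the top)
- bottle1: small grey steel gas bottle, 200 mm long, 0.4 to 0.65 kg, lying on the bench (may be absent; can roll): round body 42 mm diameter for 120 mm from the flat foot, shoulder to a round 20 mm brass neck from 142 to 200 mm. Origin half way along, 21 mm from the axis, on the underside as it lay; x axis along the bottle from foot to neck (points up when upright)
- bottle1_foot (a point): centre of that bottle's foot face, on its axis
- bottle1_neck (a point): point on that bottle's axis in the neck, 178 mm from the foot (22 mm below the top)
- bottle2: small grey steel gas bottle, 200 mm long, 0.4 to 0.65 kg, lying on the bench (may be absent; can roll): round body 42 mm diameter for 120 mm from the flat foot, shoulder to a round 20 mm brass neck from 142 to 200 mm. Origin half way along, 21 mm from the axis, on the underside as it lay; x axis along the bottle from foot to neck (points up when upright)
- bottle2_foot (a point): centre of that bottle's foot face, on its axis
- bottle2_neck (a point): point on that bottle's axis in the neck, 178 mm from the foot (22 mm below the top)
- duct_tape: bystander: black roll of tape lying flat, 58 mm across, 19 mm high; origin under its middle
- tape_measure: bystander: dark tape measure, 35 x 92 x 61 mm; origin under its middle
- glue_bottle: bystander: white glue bottle with red nozzle, 48 mm across, 165 mm high, standing; origin under its middle

How it is judged:
By the outcome, as a careful person would: the job done as asked, in the order asked, and still so for the second after the job is handed in, with the robot touching nothing.
Of bottle0, bottle1, bottle2 only 2 to 3 are there at a start; the rules pass over those that are not, and their reading is None.
At some moment in a run one of holder may be knocked a few centimetres aside while the robot is not near it.
Once in a run the grip may slacken for a moment while it holds something.
It also fails if it takes over 210 s, if anything falls off the work surface, if the arm or the gripper's body presses on something with over 40 N, if the wrist force passes 120 N, or if a joint passes its speed limit or range.

## Working session

There is one attempt and no reset: what is moved stays moved. The work goes in short steps, Python scripts to look and compute and a shell command to move; the robot and the scene stay as the last step left them, time stands still between calls to the robot, and variables do not carry over. Pictures are saved under pics/ and viewed, at most 14 in all, crops included, and the job is handed in when it is done.

```bash
ls; mkdir -p pics; python3 - <<'E'
from workcell import env
import cv2,numpy as np
np.set_printoptions(suppress=True,precision=2)
for n in ("scene","side","wrist"):
    im=env.grab_frame(n); cv2.imwrite(f"pics/{n}0.png",im); m=env.camera_model(n)
    print(n,{k:(np.array(v) if k=="T" else v) for k,v in m.items()})
a=cv2.imread("pics/scene0.png");b=cv2.imread("pics/side0.png")
print(env.state())
E
```

```text
drive.py
pics
workcell.py
scene {'fx': 403.91125097978414, 'fy': 403.91125097978414, 'cx': 256.7312572027068, 'cy': 192.62072795998554, 'T': array([[  -0.82,    0.44,   -0.37, -100.29],
       [  -0.57,   -0.64,    0.51,  898.01],
       [  -0.01,    0.63,    0.78, 1414.11],
       [   0.  ,    0.  ,    0.  ,    1.  ]])}
side {'fx': 376.1175099600512, 'fy': 376.1175099600512, 'cx': 258.0473413346968, 'cy': 192.0163404228536, 'T': array([[ -0.97,   0.16,  -0.19, 308.92],
       [ -0.24,  -0.57,   0.78, 981.34],
       [  0.01,   0.8 ,   0.59, 858.24],
       [  0.  ,   0.  ,   0.  ,   1.  ]])}
wrist {'fx': 274.9547070474003, 'fy': 274.9547070474003, 'cx': 252.5868763484993, 'cy': 193.22105436548202, 'T': array([[   0.23,    0.94,    0.26,  204.97],
       [  -0.97,    0.22,    0.06, -543.74],
       [  -0.  ,   -0.26,    0.96,  383.85],
       [   0.  ,    0.  ,    0.  ,    1.  ]])}
{'time_s': 0.15, 'qpos': array([-77.87,  18.34,  89.69,   0.  ,  72.04,  -1.14]), 'qvel': array([-0.02,  0.04, -0.19,  0.11,  0.03,  0.02]), 'effort': array([ -0.  , -41.28, -23.22,   0.07,   0.04,  -0.  ]), 'ee_pos': array([ 132.02, -559.27,  213.33]), 'ee_rot': array([-179.92,   -0.  ,   13.28]), 'force': array([-0.33, -0.05, -0.4 ]), 'torque': array([ 0.01,  0.02, -0.06]), 'gripper_force': 0.0, 'gripper_width': 90.9984815784703}
```
View pics/scene0.png

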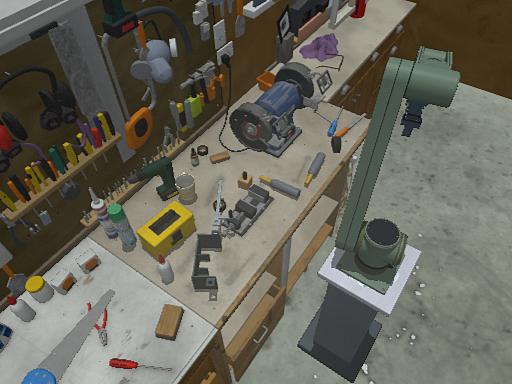

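View pics/side0.png

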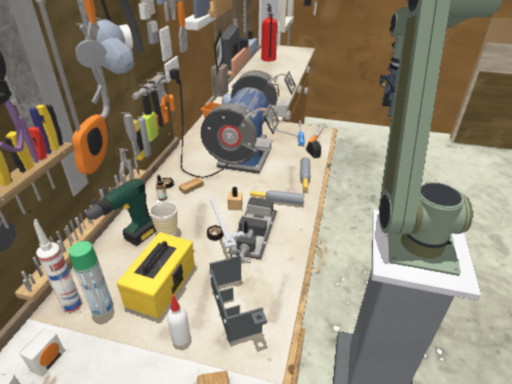

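Both views show the rack (scene ~(207,262), side ~(238,300)), two grey bottles with brass necks (side ~(280,197), (305,175)), and the holder with its pin (side ~(235,198)). I'll zoom in.

```bash
python3 - <<'E'
import cv2,numpy as np
a=cv2.imread("pics/side0.png")[140:350,150:340]
cv2.imwrite("pics/side0c.png",cv2.resize(a,None,fx=2.85,fy=2.85,interpolation=cv2.INTER_CUBIC))
a=cv2.imread("pics/scene0.png")[130:310,140:350]
cv2.imwrite("pics/scene0c.png",cv2.resize(a,None,fx=3.3,fy=3.3,interpolation=cv2.INTER_CUBIC))
E
```

View pics/side0c.png

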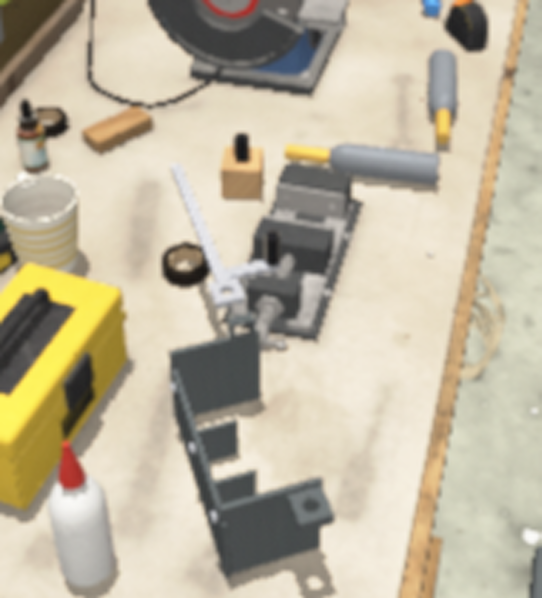

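View pics/scene0c.png

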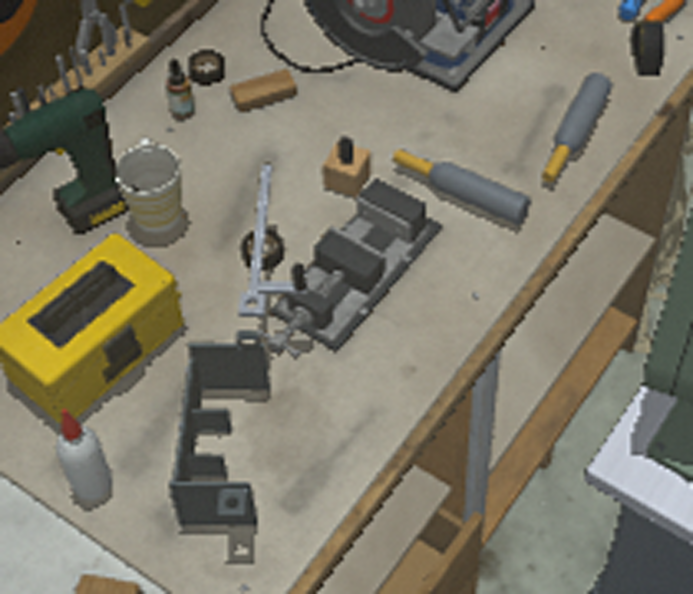

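```bash
cat > h.py <<'E'
import numpy as np,cv2
from scipy.spatial.transform import Rotation as R
from workcell import env
np.set_printoptions(suppress=True,precision=1)
def ray(m,px):
    T=np.array(m["T"]);d=np.array([(px[0]-m["cx"])/m["fx"],-(px[1]-m["cy"])/m["fy"],-1.])
    return T[:3,3],T[:3,:3]@d
def onz(m,px,z):
    o,d=ray(m,px);return o+d*(z-o[2])/d[2]
def tri(rs):
    A=np.zeros((3,3));b=np.zeros(3)
    for o,d in rs:
        d=d/np.linalg.norm(d);P=np.eye(3)-np.outer(d,d);A+=P;b+=P@o
    p=np.linalg.solve(A,b);return p,[round(float(np.linalg.norm(np.cross(p-o,d/np.linalg.norm(d)))),1) for o,d in rs]
def proj(m,p):
    T=np.array(m["T"]);c=T[:3,:3].T@(np.array(p)-T[:3,3]);return m["cx"]+m["fx"]*c[0]/-c[2],m["cy"]-m["fy"]*c[1]/-c[2]
def togo(p,rpy=None,s=None):
    "tool-frame translation and rotvec from the present measured pose to world p, rpy"
    s=s or env.state();Rm=R.from_euler("xyz",s["ee_rot"],degrees=True)
    d=Rm.inv().apply(np.array(p)-s["ee_pos"])
    rv=np.zeros(3) if rpy is None else (Rm.inv()*R.from_euler("xyz",rpy,degrees=True)).as_rotvec(degrees=True)
    return d,rv
E
python3 - <<'E'
from h import *
ms,mc=env.camera_model("side"),env.camera_model("scene")
pts={"lug98":((310,505),(234,502)),"eye108":((228,291),(252,303)),"knobtop146":((271,240),(298,272)),"pintop79":((241,137),(346,142)),
"Aneck":((288,152),(398,156)),"Afoot":((437,168),(523,208)),"Bneck":((442,143),(549,182)),"Bfoot":((442,55),(601,78)),
"-yback98":((172,352),(190,344)),"-yfront98":((258,335),(266,350)),"tape":((186,264),(263,248)),"glue":((68,450),(68,415)),
"+yback98":((212,500),(172,485)),"barend":((177,168),(266,165)),"viceLfar":((350,175),(425,215)),"viceknob":((287,262),(300,318)),"viceR":((360,205),(440,222)),"viceN":((320,338),(333,347))}
for k,(a,b) in pts.items():
    a=(a[0]/2.85+150,a[1]/2.85+140);b=(b[0]/3.3+140,b[1]/3.3+130)
    print(k,*tri([ray(ms,a),ray(mc,b)]))
E
```

```text
lug98 [427.8 456.   90.4] [0.8, 0.8]
eye108 [565.4 247.6 107.4] [0.4, 0.4]
knobtop146 [534.7 195.2 136.2] [0.8, 0.8]
pintop79 [642.7 -48.3  74.5] [0.5, 0.5]
Aneck [ 598.3 -107.4   17.9] [0.0, 0.0]
Afoot [ 404.6 -122.7   20.3] [1.0, 1.0]
Bneck [ 405.8 -193.2    7.8] [1.4, 1.4]
Bfoot [ 437.5 -394.9   22.4] [0.6, 0.6]
-yback98 [595.3 329.3  96.1] [0.2, 0.2]
-yfront98 [523.7 278.8  85. ] [2.1, 2.1]
tape [660.4 119.1   6.4] [0.3, 0.3]
glue [617.1 498.5 152.7] [0.9, 0.9]
+yback98 [503.4 474.8  88.2] [6.5, 6.5]
barend [686.9  64.  102.6] [2.2, 2.2]
viceLfar [491.5  -9.   70.7] [5.5, 5.5]
viceknob [495.4 250.2 154.3] [11.2, 11.2]
viceR [491.9 -55.4  -4.6] [3.1, 3.1]
viceN [482.4 201.5  19.5] [3.6, 3.6]
```

Only two bottles are present, so bay1 and bay2 will do. The rack yaw is about 33°, with its origin near (519,382). I'll move the wrist camera over the bottles for a closer measurement.

```bash
python3 -c "
from h import *
print(togo([440,-190,330],[180,0,4]))"
```

```text
(array([ 384.6, -288.8, -116.3]), array([-0.1,  0. ,  9.3]))
```

```bash
python3 drive.py '32,-24,-20,0,0,0
35,-26,-20,0,0,0
35,-26,-20,0,0,0
35,-26,-20,0,0,0
35,-26,-20,0,0,0
35,-26,-16,0,0,0
35,-26,0,0,0,0
35,-26,0,0,0,0' 90; python3 drive.py '35,-27,0,0,0,3
35,-27,0,0,0,3
35,-26,0,0,0,3
0,0,0,0,0,0
0,0,0,0,0,0'; python3 - <<'E'
from h import *
m=env.camera_model("wrist");im=env.grab_frame("wrist");cv2.imwrite("pics/w1.png",im)
import pickle;pickle.dump(m,open("w1.pkl","wb"))
print(env.state()["ee_pos"],env.state()["ee_rot"])
E
```

```text
time_s: 0.95
ee_pos: [355.3, -294.1, 330.5]
ee_rot: [179.9, -0.0, 13.3]
force: [0.4, -0.7, -0.3]
gripper_width: 89.9
gripper_force: 0.0
time_s: 1.45
ee_pos: [443.3, -197.6, 329.5]
ee_rot: [180.0, 0.1, 4.4]
force: [-0.0, 0.0, -0.4]
gripper_width: 89.9
gripper_force: 0.0
[ 442.8 -198.3  329.6] [180.    0.1   4.3]
```

View pics/w1.png

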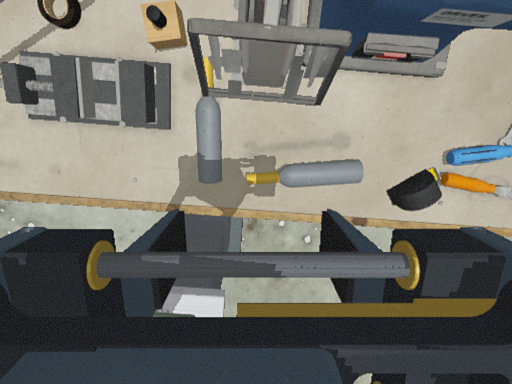

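Wrist picture: bottle A runs foot (209,180) → neck (208,60). Bottle B runs neck (248,178) → foot (362,172). The vise is at (90,90), the holder and pin at (160,18), and a solid frame at (270,60), probably the grinder's shield, sits above A's neck. I'll check where that frame is.

```bash
python3 - <<'E'
import cv2,numpy as np
a=cv2.imread("pics/side0.png")[60:215,185:345]
b=cv2.imread("pics/scene0.png")[50:210,220:380]
a=cv2.resize(a,(480,465),interpolation=cv2.INTER_CUBIC)
b=cv2.resize(b,(320,320),interpolation=cv2.INTER_CUBIC)
o=np.zeros((465,800,3),np.uint8);o[:,:480]=a;o[:320,480:]=b
cv2.imwrite("pics/grind.png",o)
E
```

```text
(no output)
```

View pics/grind.png

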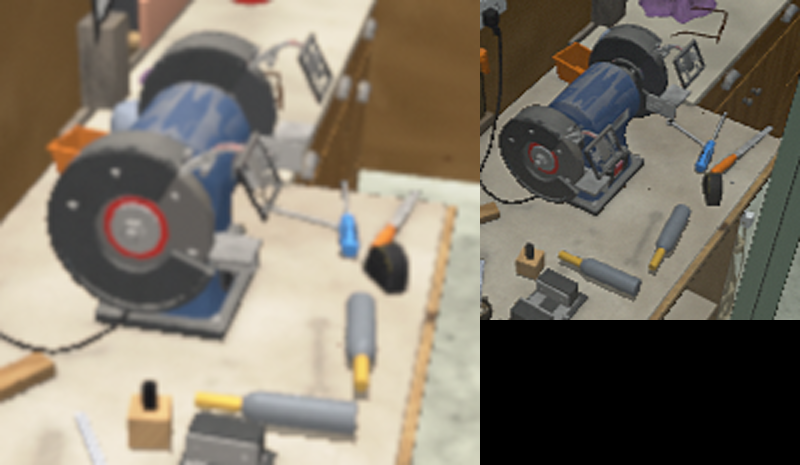

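```bash
python3 - <<'E'
from h import *
import pickle
w=pickle.load(open("w1.pkl","rb"));s=env.camera_model("side")
for n,c in {"bot":(268,215),"left":(238,165),"top":(260,135),"right":(281,190)}.items():
    px=(c[0]/3+185,c[1]/3+60)
    for q in ((205,95),(322,103),(192,22),(350,35)):
        p,e=tri([ray(s,px),ray(w,q)])
        if e[0]<15: print(n,q,p,e)
for n,q,z in (("Afoot",(209,183),5),("Aaxis",(208,130),21),("Aaxis2",(207,105),21),("Btip",(247,178),21),("Bshoulder",(283,176),21),("Bfoot",(363,172),21),("edge",(200,205),0),("edge2",(20,193),0),
 ("viseNear top",(168,128),20),("viseNear",(168,128),70),("vise block", (155,120),70),("vise end",(5,90),60),("pintop",(155,15),79)):
    print(n,onz(w,q,z))
E
```

```text
bot (205, 95) [ 531.2 -152.9  261.2] [2.1, 2.1]
bot (322, 103) [ 544.2 -261.4  204.4] [5.9, 5.9]
left (192, 22) [ 567.6 -153.7  318. ] [1.8, 1.8]
left (350, 35) [ 587.7 -262.3  265.3] [2.7, 2.7]
top (205, 95) [ 536.1 -166.2  350.2] [8.5, 8.5]
top (322, 103) [ 544.  -232.3  322. ] [14.0, 14.0]
top (192, 22) [ 551.4 -162.3  354. ] [7.7, 7.7]
top (350, 35) [ 565.9 -247.7  315.2] [4.6, 4.6]
right (205, 95) [ 524.1 -158.9  291.3] [7.3, 7.3]
right (322, 103) [ 534.8 -253.3  244.2] [0.8, 0.8]
Afoot [ 396.3 -121.3    5. ]
Aaxis [ 492.6 -118.6   21. ]
Aaxis2 [ 532.9 -115.6   21. ]
Btip [ 414.6 -190.7   21. ]
Bshoulder [ 423.2 -254.2   21. ]
Bfoot [ 441.3 -394.4   21. ]
edge [ 350.6 -105.     0. ]
edge2 [348.1 234.3   0. ]
viseNear top [490.6 -50.6  20. ]
viseNear [493.5 -65.4  70. ]
vise block [503.7 -45.9  70. ]
vise end [529.8 182.1  60. ]
pintop [641.4 -51.2  79. ]
```

```bash
python3 drive.py '20,-41,0,0,0,-8.5
0,0,0,0,0,-8.5
0,0,0,0,0,-8.5
0,0,0,0,0,-8.5
0,0,0,0,0,-8.5
0,0,0,0,0,-8.5
0,0,0,0,0,-8.5
0,0,0,0,0,-8.5'; python3 drive.py '0,0,0,0,0,-8.5
0,0,0,0,0,-8.5
0,0,0,0,0,-8.5
0,0,0,0,0,-8.5
0,0,0,0,0,-8.5
0,0,0,0,0,-8.5
0,0,0,0,0,-8.5
0,0,0,0,0,-8.5';python3 drive.py '0,0,0,0,0,-8.5
0,0,0,0,0,-8.5
0,0,0,0,0,-8.5
0,0,0,0,0,-8.5
0,0,0,0,0,-8.5
0,0,0,0,0,0
0,0,0,0,0,0' 64 | head -3; python3 - <<'E'
from h import *
import pickle
w=pickle.load(open("w1.pkl","rb"));c=env.camera_model("scene");s=env.camera_model("side")
print("block",tri([ray(c,(425/3.3+140,212/3.3+130)),ray(w,(155,122))]),tri([ray(s,(352/2.85+150,172/2.85+140)),ray(w,(155,122))]))
print(togo([484,-117,100],[180,0,184.2]))
m=env.camera_model("wrist");cv2.imwrite("pics/w2.png",env.grab_frame("wrist"));pickle.dump(m,open("w2.pkl","wb"))
E
```

```text
time_s: 2.3
ee_pos: [459.0, -157.3, 330.0]
ee_rot: [-180.0, 0.0, 72.5]
force: [-0.1, 0.0, -0.8]
gripper_width: 89.6
gripper_force: 0.0
time_s: 3.1
ee_pos: [459.0, -157.3, 330.0]
ee_rot: [-180.0, 0.0, 140.5]
force: [0.8, -0.0, 1.5]
gripper_width: 90.0
gripper_force: 0.0
time_s: 3.8
ee_pos: [459.5, -156.8, 330.0]
ee_rot: [-180.0, -0.0, -177.5]
block (array([501.4, -33.4,  36.6]), [2.2, 2.2]) (array([499.8, -40.7,  54.8]), [0.4, 0.4])
(array([-26.3,  38.7, 230. ]), array([-0. , -0. , -1.7]))
```

View pics/w2.png

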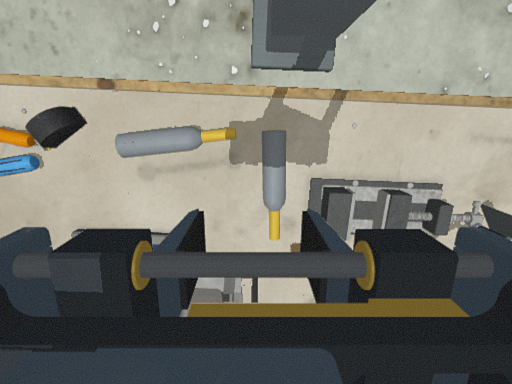

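Picture w2: A runs foot (274,131) → tip (275,240), B runs tip (236,133) → foot (117,145), and the vise begins at x≈310. I'll measure both at axis height and compare.

```bash
python3 - <<'E'
from h import *
import pickle
w=pickle.load(open("w2.pkl","rb"))
for n,q in (("Afoot",(274,131)),("Amid",(274.5,180)),("Atip",(275,240)),("Btip",(236,133)),("Bmid",(180,140)),("Bfoot",(118,145))): print(n,onz(w,q,21))
print(togo([484,-117,100],[180,0,184.2]))
E
```

```text
Afoot [ 405.9 -123.4   21. ]
Amid [ 491.1 -117.1   21. ]
Atip [ 607.4 -108.6   21. ]
Btip [ 412. -188.   21.]
Bmid [ 428.  -283.7   21. ]
Bfoot [ 441.1 -390.7   21. ]
(array([-26.1,  38.5, 230. ]), array([-0. , -0. , -1.7]))
```

```bash
python3 drive.py '-14,20,40,0,0,-1.7
-15,19,40,0,0,0
0,0,50,0,0,0
0,0,50,0,0,0
0,0,45,0,0,0
0,0,40,0,0,0
0,0,20,0,0,0
0,0,0,0,0,0' 64 | head -3; python3 drive.py '0,0,20,0,0,0
0,0,17,0,0,0
0,0,0,0,0,0
0,0,0,0,0,0'; python3 drive.py '0,0,0,0,0,0
0,0,0,0,0,0
0,0,0,0,0,0
0,0,0,0,0,0
0,0,0,0,0,0' 20 35
```

```text
time_s: 4.65
ee_pos: [484.2, -114.7, 42.2]
ee_rot: [179.9, -0.4, -175.6]
time_s: 5.05
ee_pos: [487.6, -115.4, 9.2]
ee_rot: [-180.0, 0.1, -175.6]
force: [-0.4, -0.5, -0.1]
gripper_width: 63.9
gripper_force: 0.0
time_s: 5.55
ee_pos: [487.7, -115.8, 8.9]
ee_rot: [-179.9, 0.1, -175.5]
force: [-0.3, -3.3, 6.0]
gripper_width: 41.3
gripper_force: 35.0
```

```bash
python3 drive.py '0,0,-10,0,0,0
0,0,-20,0,0,0
0,0,-25,0,0,0
30,0,0,0,0,0
0,0,0,0,0,0'; python3 drive.py '0,0,0,0,0,8
0,0,0,0,0,8.4
0,0,0,0,0,8.4
0,0,0,0,0,8.4
0,0,0,0,0,8.4
0,0,0,0,0,8.4
0,0,0,0,0,8.4
0,0,0,0,0,8.4'; python3 drive.py '0,0,0,0,0,8.4
0,0,0,0,0,8.4
0,0,0,0,0,8.4
0,0,0,0,0,8.4
0,0,0,0,0,8.4
0,0,0,0,0,8.4
0,0,0,0,0,8.4
0,0,0,0,0,8.4'; python3 drive.py '0,0,0,0,0,8.4
0,0,0,0,0,8.4
0,0,0,0,0,0'; python3 -c "
from h import *
print(togo([395,300,64],[180,0,33.4]))"
```

```text
time_s: 6.05
ee_pos: [451.3, -116.1, 62.5]
ee_rot: [179.8, -0.4, -175.6]
force: [-0.7, -0.1, -6.0]
gripper_width: 41.2
gripper_force: 35.0
time_s: 6.85
ee_pos: [455.5, -116.7, 62.2]
ee_rot: [-179.9, -0.1, 117.3]
force: [0.6, 0.5, -4.7]
gripper_width: 41.3
gripper_force: 35.0
time_s: 7.65
ee_pos: [455.5, -116.7, 62.3]
ee_rot: [-179.8, 0.1, 50.1]
force: [0.7, 0.3, -5.1]
gripper_width: 41.4
gripper_force: 35.0
time_s: 7.95
ee_pos: [455.7, -116.8, 62.4]
ee_rot: [-179.9, 0.1, 33.7]
force: [0.3, 1.2, -5.9]
gripper_width: 41.3
gripper_force: 35.0
(array([ 180.7, -380.5,   -1.1]), array([-0.1,  0.1,  0.3]))
```

```bash
python3 drive.py '2,-33,0,0,0,0
2,-33,0,0,0,0
2,-34,0,0,0,0
22,-35,0,0,0,0
22,-35,0,0,0,0
22,-35,0,0,0,0
22,-35,0,0,0,0
22,-35,0,0,0,0' ; python3 drive.py '22,-35,0,0,0,0
22,-35,0,0,0,0
22,-35,0,0,0,0
0,0,-50,0,0,0
0,0,-50,0,0,0
0,0,0,0,0,0
0,0,0,0,0,0'; python3 - <<'E'
from h import *
import pickle
m=env.camera_model("wrist");cv2.imwrite("pics/w3.png",env.grab_frame("wrist"));pickle.dump(m,open("w3.pkl","wb"))
E
```

```text
time_s: 8.75
ee_pos: [400.7, 177.8, 63.6]
ee_rot: [180.0, -0.1, 33.9]
force: [-0.4, -1.7, 0.4]
gripper_width: 38.9
gripper_force: 0.0
time_s: 9.45
ee_pos: [397.8, 300.4, 164.3]
ee_rot: [-180.0, -0.2, 33.8]
force: [-0.5, -0.1, 0.6]
gripper_width: 19.9
gripper_force: 0.0
```

View pics/w3.png

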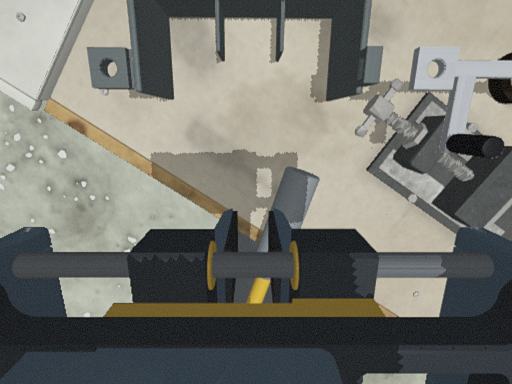

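The grip slackened on the way, and A now lies on the bench by the rack: foot (298,175), neck (260,290). The same picture shows the lug hole (111,68), eye (435,68), divider fronts (219,60) and (281,60), and the knob (480,146).

```bash
python3 - <<'E'
from h import *
import pickle
w=pickle.load(open("w3.pkl","rb"))
L=onz(w,(111,68),98);E=onz(w,(435,68),108)
print("lug",L,"eye",E,E-L,np.hypot(*(E-L)[:2]))
v=(L-E)[:2];yaw=np.degrees(np.arctan2(v[1],v[0]))-90;print("yaw",yaw)
c,s=np.cos(np.radians(yaw)),np.sin(np.radians(yaw));Rm=np.array([[c,-s],[s,c]])
o=L[:2]-Rm@[-36,112];print("origin",o)
for n,q,z in (("div+30",(221,61),50),("div-30",(281,61),50),("stopL",(168,17),80),("stopR",(330,17),80),("sp+front",(147,98),98),("sp-front",(353,99),98),("knob",(487,147),146),("Afoot",(298,173),30),("Ashould",(270,240),21),("Aneck",(258,292),21),("edge",(255,235),0),("visehandle",(365,128),40)):
    p=onz(w,q,z);print(n,p,"rack",Rm.T@(p[:2]-o))
E
```

```text
lug [429.6 455.8  98. ] eye [568.2 245.9 108. ] [ 138.6 -209.9   10. ] 251.56215989302456
yaw 33.44122262228716
origin [521.4 382.2]
div+30 [487.3 395.1  50. ] rack [-21.3  29.5]
div-30 [519.1 347.7  50. ] rack [-21.  -27.5]
stopL [488.2 443.   80. ] rack [ 5.8 69. ]
stopR [562.1 332.7  80. ] rack [  6.7 -63.8]
sp+front [425.5 421.3  98. ] rack [-58.4  85.5]
sp-front [518.6 281.   98. ] rack [-58.1 -82.9]
knob [533.3 197.6 146. ] rack [ -91.8 -160.6]
Afoot [439.5 265.3  30. ] rack [-132.7  -52.4]
Ashould [351.6 242.   21. ] rack [-218.9  -23.4]
Aneck [282.1 212.9  21. ] rack [-292.9   -9.4]
edge [339.2 255.9   0. ] rack [-221.6   -5. ]
visehandle [517.6 237.9  40. ] rack [ -82.6 -118.3]
```

```bash
python3 - <<'E'
from h import *
a=cv2.imread("pics/w3.png");b=env.grab_frame("wrist");cv2.imwrite("pics/w4.png",b)
s=env.grab_frame("side");cv2.imwrite("pics/s4.png",s)
d=cv2.absdiff(a,b).max(2)>25
print(d.sum(), d[150:300,200:340].sum(), env.state()["time_s"])
o=np.zeros((480,800,3),np.uint8);o[:,:320]=cv2.resize(b[140:300,210:317],(320,480));o[:,320:]=cv2.resize(s[200:360,180:340],(480,480))
cv2.imwrite("pics/v4.png",o)
E
```

```text
9953 1717 9.6
```

View pics/v4.png

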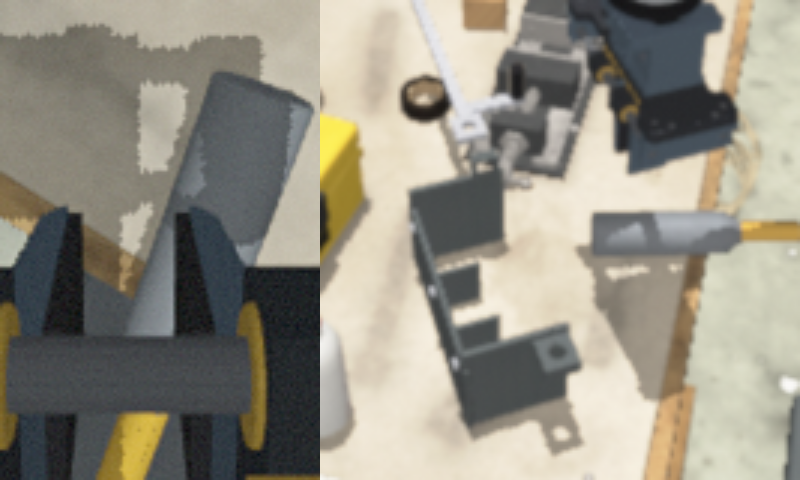

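Side view: A lies with its shoulder over the bench edge, body from px (272,278) to (318,276), so it is near balance. I'll triangulate it, check whether it is moving, then catch it straight away.

```bash
python3 - <<'E'
from h import *
w=env.camera_model("wrist");s=env.camera_model("side")
print(env.state()["ee_pos"])
print("foot",tri([ray(w,(297.6,168)),ray(s,(271.7,278.3))]))
print("shoulder",tri([ray(w,(266,258)),ray(s,(318.3,276))]))
a,b=[cv2.cvtColor(cv2.imread(f"pics/{n}.png"),6).astype(np.float32) for n in("w3","w4")]
for n,r in (("bottle",np.s_[165:235,260:325]),("rack",np.s_[0:100,90:350])): print(n,cv2.phaseCorrelate(a[r].copy(),b[r].copy()))
for t in (15,21,30): print(t,[onz(w,q,t) for q in ((290,164),(313,172),(297.6,168),(266,250),(257,287))])
for q in((700/3+180-320/3,200+250/3),(690/3+180-320/3,300)):print("edge",onz(s,q,0))
E
```

```text
[396.5 299.  161.7]
foot (array([438.9, 261.5,   6. ]), [1.9, 1.9])
shoulder (array([311.8, 218.7,   0. ]), [7.3, 7.3])
bottle ((-0.05441964517579834, -0.09560995609744793), 0.6776877921304585)
rack ((-0.6727657941360121, -1.472141058227919), 0.946986427448414)
15 [array([440. , 274.4,  15. ]), array([447.3, 246.5,  15. ]), array([441.1, 264.2,  15. ]), array([334. , 235.4,  15. ]), array([283.1, 214.9,  15. ])]
21 [array([440.4, 275.6,  21. ]), array([447.6, 248.2,  21. ]), array([441.5, 265.7,  21. ]), array([336.4, 237.3,  21. ]), array([286.5, 217.2,  21. ])]
30 [array([440.9, 277.4,  30. ]), array([447.9, 250.8,  30. ]), array([442. , 267.8,  30. ]), array([339.9, 240.3,  30. ]), array([291.5, 220.8,  30. ])]
edge [336.1 247.8   0. ]
edge [336.6 308.4   0. ]
```

```bash
python3 - <<'E'
from h import *
w=env.camera_model("wrist")
b=cv2.imread("pics/w4.png")
for r in (185,200,215): print(r,b[r,255:325,:].max(1)[::3])
p=onz(w,(286,206.7),21);q=onz(w,(257,287),21);d=(p-q)[:2];print(p,q,np.degrees(np.arctan2(d[1],d[0])))
for yaw in (17,20):print(togo([370,243,162],[180,0,yaw]))
E
```

```text
185 [125 196 186 177 178 134 109 105  92  92  98  97 103 102 102 101 103 133
 138 188 195 200 199 200]
200 [134 133 134 133 133  95 118 134  99 102 102 100 106 101 100  97  96 179
 194 196 198 200 197 198]
215 [199 169 134  91 100  29  28  75  75  74 102 104  99 100  91 180 193 192
 195 198 198 197 196 194]
[396.2 249.6  21. ] [286.5 217.2  21. ] 16.43794938947006
(array([-53.1,  31.9,  -0.2]), array([ 0. ,  0.2, 16.7]))
(array([-53.1,  31.9,  -0.2]), array([ 0. ,  0.2, 13.7]))
```

```bash
python3 drive.py '-26,16,0,0,0,0
-27,16,0,0,0,0
0,0,0,0,0,8.4
0,0,0,0,0,8.3
0,0,50,0,0,0
0,0,50,0,0,0
0,0,25,0,0,0
0,0,0,0,0,0' 72 | head -3; python3 drive.py '0,0,15,0,0,0
0,0,13,0,0,0
0,0,0,0,0,0
0,0,0,0,0,0'; python3 drive.py '0,0,0,0,0,0
0,0,0,0,0,0
0,0,0,0,0,0
0,0,0,0,0,0
0,0,0,0,0,0' 20 45
```

```text
time_s: 10.4
ee_pos: [367.7, 241.4, 34.0]
ee_rot: [179.8, 0.6, 17.0]
time_s: 10.8
ee_pos: [371.4, 243.9, 10.6]
ee_rot: [-180.0, -0.0, 17.0]
force: [-0.3, -0.9, 0.6]
gripper_width: 71.9
gripper_force: 0.1
time_s: 11.3
ee_pos: [371.1, 243.8, 10.0]
ee_rot: [180.0, -0.0, 17.0]
force: [-0.3, -0.1, 0.0]
gripper_width: 34.9
gripper_force: 0.0
```

```bash
python3 - <<'E'
from h import *
b=env.grab_frame("wrist");s=env.grab_frame("side")
o=np.zeros((384,800,3),np.uint8);o[:,:480]=cv2.resize(b,(480,384));o[:,480:]=cv2.resize(s[200:360,180:340],(320,384))
cv2.imwrite("pics/v5.png",o);print(env.state()["gripper_width"],env.state()["ee_pos"],env.state()["time_s"])
E
```

```text
26.72611672425029 [371.1 243.8   9.9] 11.4
```

View pics/v5.png

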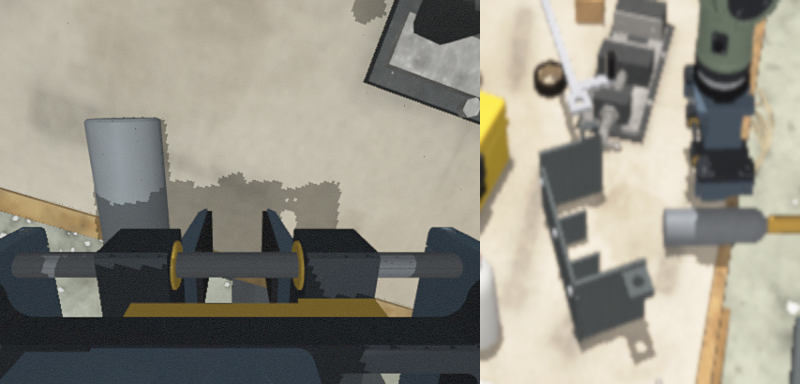

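A has rolled toward +y; its foot is now at wrist px (133,128) and side px (272.5,294). I'll measure how fast it is moving.

```bash
python3 - <<'E'
from h import *
w=env.camera_model("wrist");s=env.camera_model("side")
for t,q in ((9.6,(271.7,278.3)),(11.4,(272.5,293.8))): print(t,onz(s,q,21))
k=512/480
for q in ((85,120),(162,120),(125,122),(97,190),(165,190),(131,190)): print(onz(w,(q[0]*k,q[1]),30))
a=env.grab_frame("side");
for i in range(3): b=env.grab_frame("side")
g=[cv2.cvtColor(x,6).astype(np.float32)[270:310,262:300].copy() for x in (a,b)]
print(cv2.phaseCorrelate(*g),env.state()["time_s"])
cv2.imwrite("pics/s6.png",b)
E
```

```text
9.6 [434.9 273.3  21. ]
11.4 [421.  326.1  21. ]
[416.9 346.   30. ]
[429.6 304.4  30. ]
[422.5 324.2  30. ]
[380.7 333.5  30. ]
[392.7 294.3  30. ]
[386.7 313.9  30. ]
((0.002190117221303467, -0.18092620015918115), 1.023505570292473) 11.6
```

```bash
python3 - <<'E'
from h import *
s=env.camera_model("side")
for i in range(2):
    b=env.grab_frame("side").astype(int)[260:340,255:330]
    m=((b[...,0]-b[...,2])>5)&(b.max(2)<190)&(b.max(2)>60)
    m=cv2.morphologyEx(m.astype(np.uint8),cv2.MORPH_OPEN,np.ones((3,3)))
    n,l,st,c=cv2.connectedComponentsWithStats(m);print(env.state()["time_s"],[(st[j].tolist(),c[j].round(2).tolist()) for j in range(1,n) if st[j][4]>100])
a=cv2.imread("pics/s6.png").astype(int)[260:340,255:330];print("diff",(abs(a-b).max(2)>20).sum())
E
```

```text
11.65 [([33, 15, 28, 7, 161], [46.35, 18.13]), ([18, 28, 27, 12, 214], [28.19, 33.69])]
11.7 [([33, 15, 28, 7, 162], [46.35, 18.15]), ([18, 28, 23, 13, 215], [27.45, 33.6])]
diff 4
```

It has stopped (no change between frames): foot about (421,324), axis heading 196°. I'll rise, shift over it and grip it closer to the foot, on the bench side of its balance point.

```bash
python3 - <<'E'
from h import *
w=env.camera_model("wrist");k=512/480
p=[onz(w,(q[0]*k,q[1]),21) for q in ((125,121),(131,190))];d=p[0]-p[1];print(p,np.degrees(np.arctan2(d[1],d[0])))
print(togo([354,302.5,110],[180,0,16]))
E
python3 drive.py '0,0,-25,0,0,0
0,0,-40,0,0,0
0,0,-40,0,0,0
0,0,0,0,0,0
0,0,0,0,0,0' 75 | head -3
python3 - <<'E'
from h import *
b=env.grab_frame("wrist");cv2.imwrite("pics/w7.png",b);w=env.camera_model("wrist")
x=b.astype(int);m=(((x[...,0]-x[...,2])>4)&(x.max(2)<200)&(x.max(2)>60))[:225].astype(np.uint8)
m=cv2.morphologyEx(m,cv2.MORPH_OPEN,np.ones((5,5)))
n,l,st,c=cv2.connectedComponentsWithStats(m)
for j in range(1,n):
    if st[j][4]>400:
        r=cv2.minAreaRect(np.argwhere(l==j)[:,::-1].astype(np.float32));print(st[j],c[j],r,onz(w,c[j],25))
E
```

```text
[array([421.8, 327.8,  21. ]), array([383.4, 316.9,  21. ])] 15.943431711479082
(array([   0.8,  -61.2, -100.1]), array([0., 0., 1.]))
time_s: 12.2
ee_pos: [371.3, 243.9, 115.6]
ee_rot: [-180.0, -0.1, 17.0]
[ 158  119   48  106 4062] [182.9 167. ] ((183.2976837158203, 171.26266479492188), (106.85401916503906, 44.60047149658203), 86.42366790771484) [379.8 314.6  25. ]
```

```bash
python3 drive.py '2,-33,0,0,0,0
2,-33,0,0,0,0
0,0,0,0,0,0
0,0,35,0,0,0
0,0,35,0,0,0
0,0,20,0,0,0
0,0,16,0,0,0
0,0,0,0,0,0' 75; python3 drive.py '0,0,0,0,0,0
0,0,0,0,0,0
0,0,0,0,0,0
0,0,0,0,0,0
0,0,0,0,0,0
0,0,0,0,0,0' 20 45
```

```text
time_s: 13.05
ee_pos: [353.3, 305.5, 5.9]
ee_rot: [179.8, 0.4, 17.0]
force: [-0.1, -0.1, -0.3]
gripper_width: 74.9
gripper_force: 0.0
time_s: 13.65
ee_pos: [356.0, 308.3, 9.5]
ee_rot: [-180.0, -0.1, 17.0]
force: [0.8, -0.7, 4.3]
gripper_width: 40.8
gripper_force: 45.0
```

```bash
python3 drive.py '0,0,-15,0,0,0
10,-19,0,0,0,0
9,-18,0,0,0,0
0,0,0,0,0,-8.3
0,0,0,0,0,-8.1
0,0,0,0,0,0
0,0,0,0,0,0'; python3 -c "
from h import *
print(togo([363.1,349.6,22],[180,0,33.44]),togo([424.9,390.4,12],[180,0,33.44]))"
```

```text
time_s: 14.35
ee_pos: [362.4, 348.5, 23.3]
ee_rot: [180.0, 0.1, 33.2]
force: [0.4, 0.1, -5.2]
gripper_width: 40.8
gripper_force: 45.0
(array([ 1.2, -0.6,  1.3]), array([ 0. ,  0.1, -0.2])) (array([75.2, -0.9, 11.2]), array([ 0. ,  0.1, -0.2]))
```

```bash
python3 drive.py '25,0,5,0,0,-0.2
25,-1,4,0,0,0
25,0,2,0,0,0
0,0,2.5,0,0,0
0,0,0,0,0,0
0,0,0,0,0,0'; python3 drive.py '0,0,0,0,0,0
0,0,0,0,0,0
0,0,0,0,0,0' 60;python3 drive.py '0,0,-50,0,0,0
0,0,-50,0,0,0
-50,0,0,0,0,0
-50,0,0,0,0,0
0,0,0,0,0,0
0,0,0,0,0,0';  python3 - <<'E'
from h import *
b=env.grab_frame("wrist");cv2.imwrite("pics/w8.png",b);w=env.camera_model("wrist")
import pickle;pickle.dump(w,open("w8.pkl","wb"))
E
```

```text
time_s: 14.95
ee_pos: [410.5, 380.3, 9.4]
ee_rot: [179.8, 2.0, 33.7]
force: [-35.4, -23.4, 23.5]
gripper_width: 41.1
gripper_force: 69.0
time_s: 15.25
ee_pos: [413.1, 375.4, 8.2]
ee_rot: [179.3, 2.2, 33.7]
force: [-18.1, -41.8, 18.8]
gripper_width: 59.5
gripper_force: 19.6
time_s: 15.85
ee_pos: [341.3, 335.7, 111.2]
ee_rot: [-180.0, -0.1, 33.5]
force: [0.6, -0.2, 0.0]
gripper_width: 59.9
gripper_force: 0.0
```

View pics/w8.png

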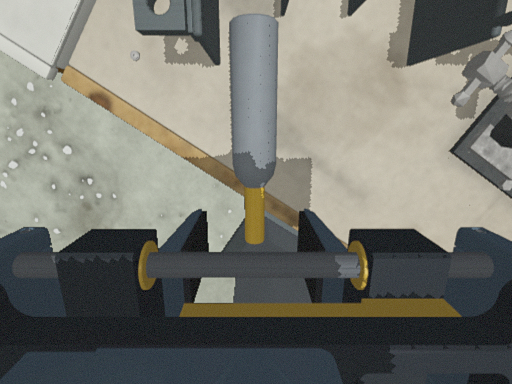

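w8: A lies aligned with bay2, foot (254,17), neck tip (254,245). The gripper body had touched the 98 mm side plate, so from here I'll work from the neck.

```bash
cat >> h.py <<'E'
RO=np.array([521.4,382.2]);RY=33.44
_c,_s=np.cos(np.radians(RY)),np.sin(np.radians(RY));RM=np.array([[_c,-_s],[_s,_c]])
def rk(p): return RM.T@(np.array(p)[:2]-RO)
def wd(x,y,z=0): return np.r_[RM@[x,y]+RO,z]
E
python3 - <<'E'
from h import *
import pickle
w=pickle.load(open("w8.pkl","rb"))
for n,q,z in (("foot",(254,17),35),("shoulder",(254,180),21),("tip",(254,245),21),("sp+",(218,62),0),("sp-",(403,62),0),("lug",(162,6),98)): print(n,rk(onz(w,q,z)))
print(rk(env.state()["ee_pos"]))
E
```

```text
foot [-22.2  58.4]
shoulder [-157.5   58. ]
tip [-226.4   57.8]
sp+ [-48.5  92.1]
sp- [-48.4 -82.1]
lug [-36.5 112.6]
[-174.3   60.6]
```

```bash
python3 drive.py '-29,2.4,0,0,0,0
0,0,40,0,0,0
0,0,40,0,0,0
0,0,23,0,0,0
0,0,0,0,0,0
0,0,0,0,0,0' 50;python3 drive.py '0,0,0,0,0,0
0,0,0,0,0,0
0,0,0,0,0,0
0,0,0,0,0,0
0,0,0,0,0,0' 10 30; python3 -c "
from h import *
print(rk(env.state()['ee_pos']))"
```

```text
time_s: 16.5
ee_pos: [320.3, 319.1, 7.7]
ee_rot: [-180.0, -0.1, 33.5]
force: [0.8, 1.1, -0.0]
gripper_width: 50.2
gripper_force: 0.0
time_s: 17.0
ee_pos: [319.1, 318.3, 8.0]
ee_rot: [-180.0, -0.1, 33.6]
force: [-0.3, 0.6, 2.0]
gripper_width: 19.3
gripper_force: 30.0
[-204.    58.2]
```

```bash
python3 drive.py '14,-0.5,0,0,0,0
14,-0.5,0,0,0,0
14,-0.5,0,0,0,0
6,-0.3,0,0,0,0
0,0,0,0,0,0
0,0,0,0,0,0'; python3 drive.py '3,0,0,0,0,0
3,0,0,0,0,0
0,0,0,0,0,0'; python3 drive.py '3,0,0,0,0,0
0,0,0,0,0,0'; python3 -c "
from h import *
print(rk(env.state()['ee_pos']))"
```

```text
time_s: 17.6
ee_pos: [357.7, 345.7, 7.7]
ee_rot: [180.0, 0.0, 33.6]
force: [-1.5, -1.7, 3.7]
gripper_width: 19.6
gripper_force: 30.0
time_s: 17.9
ee_pos: [361.2, 347.9, 7.5]
ee_rot: [180.0, 0.3, 33.6]
force: [-3.9, -3.3, 7.7]
gripper_width: 18.9
gripper_force: 30.0
time_s: 18.1
ee_pos: [362.6, 348.8, 7.4]
ee_rot: [180.0, 0.4, 33.6]
force: [-6.4, -3.9, 9.4]
gripper_width: 19.4
gripper_force: 30.0
[-150.9   59.6]
```

```bash
python3 - <<'E'
import numpy as np
t=np.radians(np.arange(0,91,6));x=30-15*np.sin(t)-181*np.cos(t);z=27*np.cos(t)+181*np.sin(t)
print(np.c_[np.degrees(t)[1:],np.diff(x),-np.diff(z),x[1:],z[1:]-19].round(1))
E
```

```text
[[   6.    -0.6  -18.8 -151.6   26.8]
 [  12.     1.4  -18.3 -150.2   45. ]
 [  18.     3.4  -17.6 -146.8   62.6]
 [  24.     5.3  -16.7 -141.5   79.3]
 [  30.     7.2  -15.6 -134.3   94.9]
 [  36.     9.   -14.3 -125.2  109.2]
 [  42.    10.7  -12.9 -114.5  122.2]
 [  48.    12.3  -11.4 -102.3  133.6]
 [  54.    13.7   -9.7  -88.5  143.3]
 [  60.    15.    -7.9  -73.5  151.3]
 [  66.    16.2   -6.1  -57.3  157.3]
 [  72.    17.1   -4.2  -40.2  161.5]
 [  78.    17.9   -2.2  -22.3  163.7]
 [  84.    18.5   -0.2   -3.8  163.8]
 [  90.    18.8    1.8   15.   162. ]]
```

```bash
python3 drive.py '0,0,-9,0,0,0
-0.6,0,-9.8,0,0,0
0.5,0,-9,0,0,0
0.9,0,-9.3,0,0,0
1.5,0,-9,0,0,0
1.9,0,-8.6,0,0,0
0,0,0,0,0,0'; python3 drive.py '2.6,0,-8.4,0,0,0
2.7,0,-8.3,0,0,0
3.5,0,-8,0,0,0
3.7,0,-7.6,0,0,0
4.4,0,-7.3,0,0,0
4.6,0,-7,0,0,0
0,0,0,0,0,0'; python3 -c "
from h import *
print(rk(env.state()['ee_pos']))"
```

```text
time_s: 18.8
ee_pos: [367.7, 352.4, 63.0]
ee_rot: [180.0, 0.2, 33.6]
force: [-4.8, -3.6, -2.3]
gripper_width: 19.8
gripper_force: 30.0
time_s: 19.5
ee_pos: [388.4, 366.4, 110.5]
ee_rot: [-180.0, -0.3, 33.6]
force: [-1.3, -1.5, -1.8]
gripper_width: 19.4
gripper_force: 30.0
[-119.7   60.1]
```

```bash
python3 drive.py '5,0,-6.6,0,0,0
5.2,0,-6.3,0,0,0
6,0,-5.8,0,0,0
6,0,-5.6,0,0,0
6.5,0,-5,0,0,0
6.7,0,-4.7,0,0,0
0,0,0,0,0,0'; python3 drive.py '7.4,0,-4,0,0,0
7.4,0,-3.9,0,0,0
8,0,-3.2,0,0,0
8,0,-2.9,0,0,0
8.4,0,-2.2,0,0,0
8.4,0,-2,0,0,0
0,0,0,0,0,0'; python3 -c "
from h import *
print(rk(env.state()['ee_pos']))"
```

```text
time_s: 20.2
ee_pos: [417.3, 385.5, 143.6]
ee_rot: [-180.0, -0.1, 33.6]
force: [-0.4, 0.0, -2.0]
gripper_width: 19.6
gripper_force: 30.0
time_s: 20.9
ee_pos: [457.9, 412.5, 162.7]
ee_rot: [-180.0, -0.3, 33.6]
force: [-2.8, -1.7, 6.1]
gripper_width: 19.4
gripper_force: 30.0
[-36.3  60.3]
```

```bash
python3 drive.py '8.5,0,-1,0,0,0
8.5,0,-1,0,0,0
9,0,0,0,0,0
9,0,0,0,0,0
0,0,0,0,0,0'; python3 drive.py '5,0,0.5,0,0,0
4,0,0.5,0,0,0
0,0,0,0,0,0
0,0,0,0,0,0'; python3 -c "
from h import *
print(rk(env.state()['ee_pos']))"
```

```text
time_s: 21.4
ee_pos: [487.9, 432.5, 166.0]
ee_rot: [-180.0, -0.5, 33.6]
force: [-1.0, -0.6, 8.9]
gripper_width: 19.2
gripper_force: 30.0
time_s: 21.8
ee_pos: [495.0, 437.2, 165.8]
ee_rot: [-180.0, -0.5, 33.6]
force: [-1.5, -0.7, 11.2]
gripper_width: 19.1
gripper_force: 30.0
[ 8.3 60.5]
```

```bash
python3 drive.py '3,0,0.5,0,0,0
2,0,0.5,0,0,0
0,0,0,0,0,0
0,0,0,0,0,0'; python3 drive.py '3,0,0.5,0,0,0
0,0,0,0,0,0
0,0,0,0,0,0'; python3 -c "
from h import *
print(rk(env.state()['ee_pos']))
cv2.imwrite('pics/s9.png',env.grab_frame('side'))
s=cv2.imread('pics/s9.png')[180:350,190:310];c=env.grab_frame('scene')[200:310,160:280]
o=np.zeros((560,800,3),np.uint8);o[:,:400]=cv2.resize(s,(400,560));o[:367,400:]=cv2.resize(c,(400,367));cv2.imwrite('pics/v9.png',o)"
```

```text
time_s: 22.2
ee_pos: [499.4, 440.1, 165.4]
ee_rot: [-180.0, -0.6, 33.6]
force: [-1.5, -1.2, 13.9]
gripper_width: 19.7
gripper_force: 30.0
time_s: 22.5
ee_pos: [502.0, 441.9, 165.1]
ee_rot: [-180.0, -0.6, 33.6]
force: [-0.7, -0.6, 14.1]
gripper_width: 19.6
gripper_force: 30.0
[16.7 60.5]
```

View pics/v9.png

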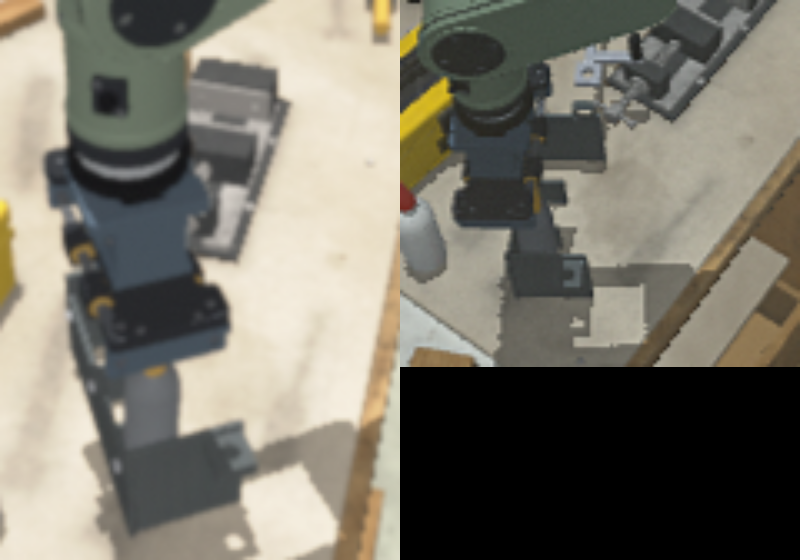

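```bash
python3 drive.py '0,0,-1,0,0,0
0,0,-1,0,0,0
0,0,0,0,0,0'; python3 drive.py '0,0,0,0,0,0
0,0,0,0,0,0
0,0,0,0,0,0
0,0,0,0,0,0' 42; python3 drive.py '0,0,-20,0,0,0
0,0,-40,0,0,0
0,0,-40,0,0,0
0,0,-50,0,0,0
-50,0,0,0,0,0
-50,0,0,0,0,0
-50,0,0,0,0,0
0,0,0,0,0,0'; python3 - <<'E'
from h import *
import pickle
b=env.grab_frame("wrist");cv2.imwrite("pics/w10.png",b);w=env.camera_model("wrist");pickle.dump(w,open("w10.pkl","wb"))
h=cv2.cvtColor(b,cv2.COLOR_BGR2HSV);m=cv2.inRange(h,(18,120,90),(32,255,255))
n,l,st,c=cv2.connectedComponentsWithStats(m)
print(rk(w["T"][:2,3]) if 0 else rk(np.array(w["T"])[:2,3]),np.array(w["T"])[2,3])
for j in range(1,n):
    if st[j][4]>40: print(st[j],c[j],rk(onz(w,c[j],190)))
print("expect tip",proj(w,wd(9,60,200)),"142:",proj(w,wd(9,60,142)))
E
```

```text
time_s: 22.9
ee_pos: [501.6, 441.6, 165.2]
ee_rot: [-180.0, -0.5, 33.6]
force: [0.0, -0.4, 8.1]
gripper_width: 19.3
gripper_force: 30.0
time_s: 23.3
ee_pos: [499.3, 439.9, 162.0]
ee_rot: [180.0, 0.0, 33.6]
force: [-0.2, -0.3, -0.7]
gripper_width: 41.8
gripper_force: 0.0
time_s: 24.1
ee_pos: [368.9, 352.9, 312.3]
ee_rot: [180.0, 0.3, 33.6]
force: [1.2, 0.5, 0.6]
gripper_width: 41.9
gripper_force: 0.0
[-65.4  58.7] 483.4372236425087
[110   0  30   7  89] [125.5   1.9] [ 38.9 177.4]
[149   0  21  10  66] [158.6   5.2] [ 36.3 146.8]
[ 381    0   77   29 1201] [416.1   9.3] [ 33.7 -93.9]
[92  5 25  9 73] [105.4   8.4] [ 33.5 196.8]
[135  10  34  13  84] [155.4  14.7] [ 28.4 150.5]
[242  18  21  36 601] [252.2  35.1] [11.5 59.5]
[169 241  15  49 392] [174.6 265.3] [-234.4  151.2]
[322 241  15  49 394] [330.5 265.1] [-233.5  -34.4]
[ 146  299  280   18 4027] [292.4 309. ] [-294.9    8.4]
expect tip (np.float64(251.5636578077507), np.float64(35.01041909378955)) 142: (np.float64(251.76956592291856), np.float64(50.08722937987821))
```

A stands upright in bay2: its neck is where an upright bottle projects. Next is bottle B.

```bash
python3 drive.py '-22,42,0,0,0,0
-22,42,0,0,0,0
-22,42,0,0,0,0
-23,42,0,0,0,0
-23,42,0,0,0,0
-23,42,0,0,0,0
-23,42,0,0,0,0
-23,42,0,0,0,0' 72 | head -2; python3 drive.py '-23,42,0,0,0,0
-23,42,0,0,0,0
-23,42,0,0,0,0
-23,42,0,0,0,0
-23,42,0,0,0,0
-23,42,0,0,0,0
0,0,0,0,0,8.3
0,0,0,0,0,8.3' | head -2; python3 drive.py '0,0,30,0,0,8.3
0,0,30,0,0,8.3
0,0,30,0,0,8.3
0,0,0,0,0,8.3
0,0,0,0,0,8.3
0,0,0,0,0,8.3
0,0,0,0,0,8.3
0,0,0,0,0,8.3' | head -2; python3 drive.py '0,0,0,0,0,8.3
0,0,0,0,0,8.3
0,0,0,0,0,8.3
0,0,0,0,0,8
0,0,0,0,0,0
0,0,0,0,0,0' ; python3 - <<'E'
from h import *
import pickle
b=env.grab_frame("wrist");cv2.imwrite("pics/w11.png",b);w=env.camera_model("wrist");pickle.dump(w,open("w11.pkl","wb"))
print(togo([430,-315,120],[180,0,-81.8]))
x=b.astype(int);m=(((x[...,0]-x[...,2])>4)&(x.max(2)<200)&(x.max(2)>60))[:225].astype(np.uint8)
m=cv2.morphologyEx(m,cv2.MORPH_OPEN,np.ones((5,5)));n,l,st,c=cv2.connectedComponentsWithStats(m)
for j in range(1,n):
    if st[j][4]>400:
        print(st[j],c[j],cv2.minAreaRect(np.argwhere(l==j)[:,::-1].astype(np.float32)),onz(w,c[j],25))
h=cv2.cvtColor(b,cv2.COLOR_BGR2HSV);mm=cv2.inRange(h,(18,120,90),(32,255,255));n,l,st,c=cv2.connectedComponentsWithStats(mm)
print([(st[j].tolist(),c[j].round(1).tolist(),onz(w,c[j],21)) for j in range(1,n) if st[j][4]>80])
for p in ((441,-391,21),(428,-284,21),(412,-189,21)): print(proj(w,p))
E
```

```text
time_s: 24.95
ee_pos: [410.9, -25.4, 312.8]
time_s: 25.75
ee_pos: [434.8, -312.3, 311.5]
time_s: 26.55
ee_pos: [435.0, -310.7, 222.1]
time_s: 27.15
ee_pos: [434.5, -310.2, 222.2]
ee_rot: [-180.0, -0.0, -82.2]
force: [-0.4, -0.8, -1.0]
gripper_width: 72.2
gripper_force: 0.0
(array([  4.3,   4.9, 102.3]), array([-0. , -0. , -0.4]))
[    0     0   115   211 15056] [42.9 92.5] ((57.0, 105.0), (210.0, 114.0), 90.0) [ 711.6 -379.4   25. ]
[ 241  118   30  102 2590] [255.8 163.3] ((255.49996948242188, 168.5), (100.99998474121094, 28.999996185302734), 90.0) [ 433.1 -327.    25. ]
[ 321  178   81   47 1802] [357.9 198.4] ((361.9400634765625, 202.06600952148438), (83.7629165649414, 40.99141311645508), 8.53076457977295) [ 285.2 -297.6   25. ]
[([251, 221, 13, 31, 391], [257.1, 236.3], array([ 416.1, -219.9,   21. ])), ([117, 241, 23, 49, 539], [126.1, 265.2], array([ 605.6, -145.9,   21. ])), ([366, 241, 23, 49, 566], [379.1, 265.0], array([ 227. , -198.5,   21. ])), ([203, 299, 278, 18, 4001], [348.8, 309.0], array([ 254.5, -116.1,   21. ]))]
(np.float64(256.5509956466122), np.float64(113.43425249310437))
(np.float64(255.0722381526547), np.float64(193.43729586653532))
(np.float64(256.88463341365247), np.float64(255.52158950111138))
```

```bash
python3 drive.py '4.3,3.6,40,0,0,0
0,0,45,0,0,0
0,0,45,0,0,0
0,0,40,0,0,0
0,0,25,0,0,0
0,0,18,0,0,0
0,0,0,0,0,0
0,0,0,0,0,0' 72; python3 drive.py '0,0,0,0,0,0
0,0,0,0,0,0
0,0,0,0,0,0
0,0,0,0,0,0
0,0,0,0,0,0
0,0,0,0,0,0' 20 45; python3 drive.py '0,0,-10,0,0,0
0,0,-10,0,0,0
0,0,0,0,0,0'
```

```text
time_s: 28.0
ee_pos: [431.2, -314.6, 9.7]
ee_rot: [-180.0, -0.0, -82.3]
force: [-0.6, 0.4, 1.1]
gripper_width: 72.0
gripper_force: 0.0
time_s: 28.6
ee_pos: [430.6, -314.4, 10.0]
ee_rot: [-180.0, -0.0, -82.3]
force: [-1.9, 0.6, 6.2]
gripper_width: 41.2
gripper_force: 44.9
time_s: 28.9
ee_pos: [431.7, -314.8, 30.7]
ee_rot: [-179.9, -0.1, -82.3]
force: [0.9, -0.4, -4.1]
gripper_width: 41.3
gripper_force: 44.9
```

```bash
python3 drive.py '-41,-4,0,0,0,0
-41,-4,0,0,0,0
-41,-4,0,0,0,0
-41,-4,0,0,0,0
0,0,0,0,0,-8.3
0,0,0,0,0,-8.3
0,0,0,0,0,-8.3
0,0,0,0,0,-8.3'; python3 drive.py '0,0,0,0,0,-8.3
0,0,0,0,0,-8.3
0,0,0,0,0,-8.3
0,0,0,0,0,-8.3
0,0,0,0,0,-8.3
0,0,0,0,0,-8.3
0,0,0,0,0,-8.3
0,0,0,0,0,-8.3'; python3 drive.py '0,0,0,0,0,-8.3
0,0,0,0,0,-7.6
0,0,0,0,0,0
0,0,0,0,0,0';python3 -c "
from h import *
print(togo([400,0,30],[180,0,33.44]),togo(wd(-135,0,30)))"
```

```text
time_s: 29.7
ee_pos: [420.2, -158.9, 28.7]
ee_rot: [-178.6, 0.6, -48.0]
force: [0.1, 0.4, -3.8]
gripper_width: 40.7
gripper_force: 44.9
time_s: 30.5
ee_pos: [420.2, -159.0, 28.7]
ee_rot: [-178.9, -1.0, 18.4]
force: [-0.5, -0.7, -4.4]
gripper_width: 41.2
gripper_force: 44.9
time_s: 30.9
ee_pos: [420.2, -159.0, 28.7]
ee_rot: [-179.2, -1.3, 33.8]
force: [1.0, -0.6, -3.7]
gripper_width: 41.1
gripper_force: 44.9
(array([  71.7, -143.4,    2.2]), array([-0.8, -1.3,  0.4])) (array([ 250.1, -394.2,    9.4]), array([0., 0., 0.]))
```

```bash
python3 drive.py '0,0,0,-0.8,-1.3,0.4
18,-36,0,0,0,0
18,-36,0,0,0,0
18,-36,0,0,0,0
18,-36,0,0,0,0
25,-36,0,0,0,0
25,-36,0,0,0,0
25,-36,0,0,0,0'; python3 drive.py '25,-36,0,0,0,0
25,-36,0,0,0,0
26,-36,0,0,0,0
0,0,0,0,0,0
0,0,0,0,0,0'; python3 -c "
from h import *
print(rk(env.state()['ee_pos']),togo(wd(-98,0,14),[180,0,33.44]))"
```

```text
time_s: 31.7
ee_pos: [403.3, 134.0, 28.6]
ee_rot: [179.9, -0.0, 33.4]
force: [0.5, -0.7, -3.5]
gripper_width: 41.0
gripper_force: 44.9
time_s: 32.2
ee_pos: [406.5, 264.8, 28.0]
ee_rot: [179.9, 0.1, 33.6]
force: [-0.8, -1.1, -3.8]
gripper_width: 40.8
gripper_force: 44.9
[-160.5  -34.6] (array([ 62.7, -34.4,  13.9]), array([0.1, 0.1, 0.2]))
```

```bash
python3 drive.py '2,-34.4,0,0.1,0.1,0.2
20,0,6,0,0,0
20,0,6,0,0,0
20,0,5,0,0,0
0,0,0,0,0,0
0,0,0,0,0,0'; python3 drive.py '0,0,0,0,0,0
0,0,0,0,0,0
0,0,0,0,0,0' 60;python3 drive.py '0,0,-40,0,0,0
0,0,-40,0,0,0
-45,0,0,0,0,0
-45,0,0,0,0,0
0,0,0,0,0,0
0,0,0,0,0,0' 50; python3 - <<'E'
from h import *
b=env.grab_frame("wrist");cv2.imwrite("pics/w12.png",b);w=env.camera_model("wrist")
h=cv2.cvtColor(b,cv2.COLOR_BGR2HSV);mm=cv2.inRange(h,(18,120,90),(32,255,255));n,l,st,c=cv2.connectedComponentsWithStats(mm)
for j in range(1,n):
  if st[j][4]>80:
    r=st[j];print(r,rk(onz(w,c[j],21)),"lower end",rk(onz(w,(c[j][0],r[1]+r[3]),21)),"upper",rk(onz(w,(c[j][0],r[1]),21)))
print(rk(env.state()["ee_pos"]))
E
```

```text
time_s: 32.8
ee_pos: [439.2, 325.2, 10.8]
ee_rot: [-180.0, 0.1, 33.2]
force: [0.1, 0.4, -3.4]
gripper_width: 41.2
gripper_force: 44.9
time_s: 33.1
ee_pos: [439.8, 326.8, 12.1]
ee_rot: [-179.9, -0.1, 33.3]
force: [-0.2, -0.8, 0.1]
gripper_width: 59.2
gripper_force: 0.0
time_s: 33.7
ee_pos: [364.0, 277.0, 91.9]
ee_rot: [-179.9, -0.1, 33.4]
force: [0.1, 0.1, -0.3]
gripper_width: 50.1
gripper_force: 0.0
[ 245  183   22   62 1252] [-198.4   -4.6] lower end [-230.6   -4.6] upper [-169.6   -4.5]
[155 241  17  49 429] [-252.   87.] lower end [-279.9   89.4] upper [-226.3   84.8]
[333 241  18  49 440] [-252.1  -91.1] lower end [-279.9  -93.4] upper [-226.4  -88.9]
[ 161  299  281   18 4032] [-302.2  -58.6] lower end [-311.8  -59.1] upper [-290.3  -58. ]
[-187.8   -1. ]
```

```bash
python3 drive.py '-17,3.6,10,0,0,0
0,0,40,0,0,0
0,0,33,0,0,0
0,0,0,0,0,0
0,0,0,0,0,0' 50;python3 drive.py '0,0,0,0,0,0
0,0,0,0,0,0
0,0,0,0,0,0
0,0,0,0,0,0
0,0,0,0,0,0' 10 30; python3 -c "
from h import *
print(rk(env.state()['ee_pos']))"
```

```text
time_s: 34.25
ee_pos: [353.5, 265.9, 8.4]
ee_rot: [-179.9, -0.1, 33.4]
force: [0.3, -0.3, 0.1]
gripper_width: 50.1
gripper_force: 0.0
time_s: 34.75
ee_pos: [352.7, 265.5, 8.8]
ee_rot: [-179.9, -0.1, 33.4]
force: [-0.7, 2.0, 3.1]
gripper_width: 19.4
gripper_force: 29.9
[-205.1   -4.4]
```

```bash
python3 drive.py '0,-2.5,0,0,0,0
0,-2.5,0,0,0,0
12,0,0,0,0,0
12,0,0,0,0,0
12,0,0,0,0,0
10,0,0,0,0,0
0,0,0,0,0,0
0,0,0,0,0,0'; python3 drive.py '3,0,0,0,0,0
3,0,0,0,0,0
0,0,0,0,0,0'; python3 drive.py '3,0,0,0,0,0
0,0,0,0,0,0
0,0,0,0,0,0'; python3 -c "
from h import *
print(rk(env.state()['ee_pos']))"
```

```text
time_s: 35.55
ee_pos: [387.8, 294.9, 8.3]
ee_rot: [-179.9, -0.0, 33.4]
force: [-0.3, -1.0, 3.8]
gripper_width: 18.9
gripper_force: 30.0
time_s: 35.85
ee_pos: [390.9, 296.8, 8.1]
ee_rot: [-179.9, 0.2, 33.4]
force: [-4.1, -2.5, 7.9]
gripper_width: 19.6
gripper_force: 30.0
time_s: 36.15
ee_pos: [393.3, 298.3, 8.2]
ee_rot: [-179.9, 0.2, 33.4]
force: [-4.5, -3.1, 7.1]
gripper_width: 18.8
gripper_force: 30.0
[-153.1    0.6]
```

```bash
python3 drive.py '3,0,0,0,0,0
0,0,0,0,0,0
0,0,0,0,0,0';  python3 drive.py '2,0,0,0,0,0
0,0,0,0,0,0
0,0,0,0,0,0'; python3 -c "
from h import *
print(rk(env.state()['ee_pos']))"
```

```text
time_s: 36.45
ee_pos: [395.9, 300.0, 8.2]
ee_rot: [-179.9, 0.2, 33.4]
force: [-4.5, -3.1, 7.9]
gripper_width: 19.5
gripper_force: 30.0
time_s: 36.75
ee_pos: [397.3, 301.0, 8.2]
ee_rot: [-179.9, 0.3, 33.4]
force: [-4.7, -2.6, 9.0]
gripper_width: 19.0
gripper_force: 30.0
[-148.3    0.6]
```

```bash
python3 drive.py '3,0,0,0,0,0
0,0,0,0,0,0
0,0,0,0,0,0';  python3 drive.py '3,0,0,0,0,0
0,0,0,0,0,0
0,0,0,0,0,0'; python3 -c "
from h import *
print(rk(env.state()['ee_pos']))"
```

```text
time_s: 37.05
ee_pos: [398.3, 301.6, 8.0]
ee_rot: [-179.9, 0.5, 33.4]
force: [-7.6, -4.5, 10.6]
gripper_width: 19.7
gripper_force: 30.0
time_s: 37.35
ee_pos: [398.5, 301.7, 7.8]
ee_rot: [-180.0, 0.8, 33.4]
force: [-11.2, -6.1, 15.7]
gripper_width: 19.4
gripper_force: 30.0
[-146.9    0.6]
```

```bash
python3 drive.py '-3,0,-9,0,0,0
-0.6,0,-9.8,0,0,0
0.5,0,-9,0,0,0
0.9,0,-9.3,0,0,0
1.5,0,-9,0,0,0
1.9,0,-8.6,0,0,0
0,0,0,0,0,0'; python3 drive.py '2.6,0,-8.4,0,0,0
2.7,0,-8.3,0,0,0
3.5,0,-8,0,0,0
3.7,0,-7.6,0,0,0
4.4,0,-7.3,0,0,0
4.6,0,-7,0,0,0
0,0,0,0,0,0'; python3 drive.py '5,0,-6.6,0,0,0
5.2,0,-6.3,0,0,0
6,0,-5.8,0,0,0
6,0,-5.6,0,0,0
6.5,0,-5,0,0,0
6.7,0,-4.7,0,0,0
0,0,0,0,0,0'; python3 drive.py '7.4,0,-4,0,0,0
7.4,0,-3.9,0,0,0
8,0,-3.2,0,0,0
8,0,-2.9,0,0,0
8.4,0,-2,0,0,0
8.4,0,-1.6,0,0,0
0,0,0,0,0,0';python3 -c "
from h import *
print(rk(env.state()['ee_pos']))"
```

```text
time_s: 38.05
ee_pos: [404.0, 305.2, 63.4]
ee_rot: [-179.9, 0.2, 33.4]
force: [-5.2, -2.1, -1.5]
gripper_width: 19.0
gripper_force: 30.0
time_s: 38.75
ee_pos: [425.5, 319.2, 111.4]
ee_rot: [-179.9, -0.4, 33.4]
force: [1.0, 0.8, -4.0]
gripper_width: 19.3
gripper_force: 30.0
time_s: 39.45
ee_pos: [454.6, 338.3, 144.4]
ee_rot: [-179.9, -0.2, 33.4]
force: [0.2, -0.3, -5.1]
gripper_width: 19.1
gripper_force: 30.0
time_s: 40.15
ee_pos: [494.2, 364.4, 161.6]
ee_rot: [-179.9, -0.2, 33.4]
force: [-1.0, 0.1, -2.5]
gripper_width: 19.4
gripper_force: 30.0
[-32.5   0.1]
```

```bash
python3 drive.py '0,0,1.5,0,0,0
0,0,1.5,0,0,0
0,0,0,0,0,0
0,0,0,0,0,0'; python3 drive.py '8.5,0,-0.6,0,0,0
8.5,0,-0.5,0,0,0
9,0,0,0,0,0
9,0,0,0,0,0
0,0,0,0,0,0'; python3 drive.py '5,0,0.5,0,0,0
4,0,0.5,0,0,0
0,0,0,0,0,0
0,0,0,0,0,0'; python3 -c "
from h import *
print(rk(env.state()['ee_pos']))"
```

```text
time_s: 40.55
ee_pos: [493.6, 363.9, 161.1]
ee_rot: [-179.9, -0.3, 33.4]
force: [-2.8, -1.7, 8.0]
gripper_width: 19.6
gripper_force: 30.0
time_s: 41.05
ee_pos: [524.3, 384.2, 163.3]
ee_rot: [-179.9, -0.5, 33.4]
force: [-1.4, -1.3, 10.7]
gripper_width: 19.3
gripper_force: 30.0
time_s: 41.45
ee_pos: [531.4, 388.9, 162.9]
ee_rot: [-179.9, -0.5, 33.4]
force: [-1.3, -0.6, 11.5]
gripper_width: 19.5
gripper_force: 30.0
[12.1  0.1]
```

```bash
python3 drive.py '3,0,0.5,0,0,0
3,0,0,0,0,0
0,0,0,0,0,0
0,0,0,0,0,0'; python3 drive.py '0,0,-1,0,0,0
0,0,-1,0,0,0
0,0,0,0,0,0'; python3 drive.py '0,0,0,0,0,0
0,0,0,0,0,0
0,0,0,0,0,0
0,0,0,0,0,0' 42; python3 drive.py '0,0,-20,0,0,0
0,0,-40,0,0,0
0,0,-40,0,0,0
0,0,-50,0,0,0
-50,0,0,0,0,0
-50,0,0,0,0,0
-50,0,0,0,0,0
0,0,0,0,0,0'; python3 - <<'E'
from h import *
import pickle
env.grab_frame("wrist");b=env.grab_frame("wrist");cv2.imwrite("pics/w13.png",b);w=env.camera_model("wrist");pickle.dump(w,open("w13.pkl","wb"))
h=cv2.cvtColor(b,cv2.COLOR_BGR2HSV);m=cv2.inRange(h,(18,120,90),(32,255,255))
n,l,st,c=cv2.connectedComponentsWithStats(m)
for j in range(1,n):
    if st[j][4]>200: print(st[j],c[j],rk(onz(w,c[j],190)))
for y in (0,60):print("expect tip",proj(w,wd(9,y,200)),"142:",proj(w,wd(9,y,142)))
print(rk(env.state()["ee_pos"]))
s=env.grab_frame("side")[190:350,190:330];cv2.imwrite("pics/v13.png",np.hstack([cv2.resize(s,(480,549)),cv2.resize(b[:240,200:340],(320,549))]))
E
```

```text
time_s: 41.85
ee_pos: [536.3, 392.2, 162.4]
ee_rot: [-179.9, -0.5, 33.4]
force: [-1.6, -0.6, 12.1]
gripper_width: 19.0
gripper_force: 30.0
time_s: 42.15
ee_pos: [535.8, 391.8, 162.4]
ee_rot: [-179.9, -0.4, 33.4]
force: [-1.2, -0.5, 8.5]
gripper_width: 19.2
gripper_force: 30.0
time_s: 42.55
ee_pos: [534.6, 391.0, 159.5]
ee_rot: [-180.0, -0.0, 33.4]
force: [0.8, 0.8, 0.5]
gripper_width: 41.8
gripper_force: 0.0
time_s: 43.35
ee_pos: [403.7, 304.6, 309.6]
ee_rot: [-180.0, 0.2, 33.4]
force: [0.8, -0.7, 0.3]
gripper_width: 42.0
gripper_force: 0.0
[ 336    0   77   34 1405] [373.4  11.1] [  36.  -113.7]
[177  26  30  35 658] [191.6  43. ] [ 9.4 57.1]
[243  26  20  35 570] [252.4  42.8] [ 9.5 -1. ]
[169 241  15  49 392] [174.7 265.2] [-227.3   91. ]
[322 241  15  49 395] [330.4 265. ] [-227.1  -92.7]
[ 146  299  282   18 4054] [292.9 309. ] [-287.7  -50.7]
expect tip (np.float64(251.26428503638857), np.float64(40.45850965575963)) 142: (np.float64(251.57849920152032), np.float64(54.73748665672443))
expect tip (np.float64(186.16285712741026), np.float64(40.57535537694403)) 142: (np.float64(198.26179198545927), np.float64(54.82840329016565))
[-134.8    0.1]
```

View pics/v13.png

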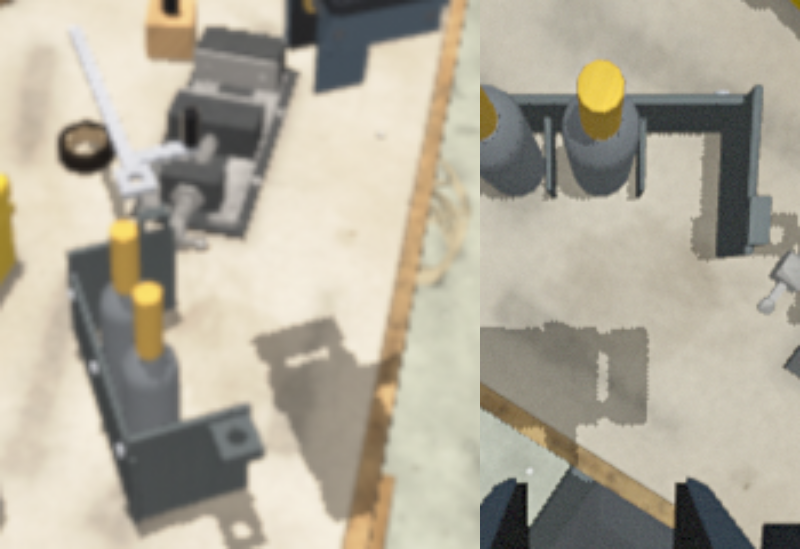

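Both bottles stand in bay1 and bay2 against the plate. Now the keeper bar: the knob should be near rack (-92,-167).

```bash
python3 drive.py '10.7,41.5,0,0,0,0
10.7,41.5,0,0,0,0
10.7,41.5,0,0,0,0
10.7,42,0,0,0,0
0,0,40,0,0,0
0,0,45,0,0,0
0,0,0,0,0,0
0,0,0,0,0,0' 56; python3 - <<'E'
from h import *
b=env.grab_frame("wrist");cv2.imwrite("pics/w14.png",b);w=env.camera_model("wrist")
print(rk(env.state()["ee_pos"]),[proj(w,wd(-92,y,z)) for y,z in((-170,146),(-170,108),(-160,146))],"eye",proj(w,wd(-36,-145,108)))
g=b.max(2);m=(g<45).astype(np.uint8);m[235:]=0
n,l,st,c=cv2.connectedComponentsWithStats(m);print([(st[j].tolist(),c[j].round(1).tolist(),rk(onz(w,c[j],130))) for j in range(1,n) if st[j][4]>80])
E
```

```text
time_s: 44.3
ee_pos: [538.0, 193.4, 224.7]
ee_rot: [-179.9, -0.0, 33.4]
force: [0.6, 0.6, 0.7]
gripper_width: 56.0
gripper_force: 0.0
[ -89.3 -166.8] [(np.float64(254.6303473639536), np.float64(202.19229619793558)), (np.float64(254.39970340161253), np.float64(192.06869505190664)), (np.float64(244.14981577338912), np.float64(202.20143952269063))] eye (np.float64(230.28122237440735), np.float64(139.76711423932062))
[([325, 108, 18, 24, 83], [329.8, 121.5], array([ -17.6, -240.7])), ([243, 186, 15, 22, 275], [250.3, 196.6], array([ -90.9, -165.7])), ([294, 211, 19, 24, 255], [301.5, 225.0], array([-121.6, -218.8])), ([194, 212, 16, 23, 241], [203.4, 225.3], array([-121.9, -116.9])), ([443, 219, 24, 16, 197], [452.2, 225.8], array([-122.6, -375.3])), ([91, 229, 71, 6, 330], [128.1, 231.9], array([-129.2,  -37.9])), ([344, 228, 70, 7, 359], [377.5, 231.6], array([-129.1, -298.5]))]
```

```bash
python3 drive.py '-2,-0.8,40,0,0,0
0,0,40,0,0,0
0,0,28,0,0,0
0,0,0,0,0,0
0,0,0,0,0,0' 50; python3 drive.py '0,0,0,0,0,0
0,0,0,0,0,0
0,0,0,0,0,0
0,0,0,0,0,0
0,0,0,0,0,0' 8 25; python3 drive.py '0,-8,0,0,0,0
0,-20,0,0,0,0
0,-25,0,0,0,0
0,-30,0,0,0,0
0,-30,0,0,0,0
0,-30,0,0,0,0
0,0,0,0,0,0
0,0,0,0,0,0'; python3 -c "
from h import *
print(rk(env.state()['ee_pos']),RM.T@env.state()['force'][:2])"
```

```text
time_s: 44.85
ee_pos: [536.8, 193.6, 119.3]
ee_rot: [180.0, -0.3, 33.4]
force: [1.0, 0.1, 0.3]
gripper_width: 49.8
gripper_force: 0.0
time_s: 45.35
ee_pos: [534.8, 192.8, 117.2]
ee_rot: [-179.9, -0.1, 33.4]
force: [-1.0, 0.8, 2.1]
gripper_width: 15.2
gripper_force: 25.0
time_s: 46.15
ee_pos: [455.6, 313.1, 117.2]
ee_rot: [-179.9, -0.1, 33.4]
force: [0.0, 1.3, 3.8]
gripper_width: 15.6
gripper_force: 25.0
[-92.9 -21.4] [0.8 1.1]
```

```bash
python3 drive.py '0,-30,0,0,0,0
0,-30,0,0,0,0
0,-25,0,0,0,0
0,-12,0,0,0,0
0,0,0,0,0,0
0,0,0,0,0,0'; python3 drive.py '0,-4,0,0,0,0
0,-4,0,0,0,0
0,0,0,0,0,0'; python3 drive.py '0,-3,0,0,0,0
0,-3,0,0,0,0
0,0,0,0,0,0
0,0,0,0,0,0'; python3 -c "
from h import *
print(rk(env.state()['ee_pos']),RM.T@env.state()['force'][:2])"
```

```text
time_s: 46.75
ee_pos: [403.1, 392.9, 117.2]
ee_rot: [-179.9, -0.1, 33.3]
force: [-0.5, 0.9, 5.1]
gripper_width: 15.3
gripper_force: 25.0
time_s: 47.05
ee_pos: [399.0, 399.2, 117.2]
ee_rot: [-180.0, -0.1, 33.3]
force: [0.8, 0.1, 4.6]
gripper_width: 15.1
gripper_force: 25.0
time_s: 47.45
ee_pos: [395.8, 404.1, 117.2]
ee_rot: [-180.0, -0.1, 33.3]
force: [-0.8, -0.3, 4.9]
gripper_width: 15.6
gripper_force: 25.0
[-92.8  87.5] [-0.8  0.2]
```

```bash
python3 drive.py '0,-3,0,0,0,0
0,0,0,0,0,0
0,0,0,0,0,0'; python3 drive.py '0,-3,0,0,0,0
0,0,0,0,0,0
0,0,0,0,0,0'; python3 -c "
from h import *
print(rk(env.state()['ee_pos']),RM.T@env.state()['force'][:2])"
```

```text
time_s: 47.75
ee_pos: [394.2, 406.5, 117.2]
ee_rot: [-180.0, -0.1, 33.3]
force: [0.3, -0.0, 3.8]
gripper_width: 15.5
gripper_force: 25.0
time_s: 48.05
ee_pos: [393.9, 407.0, 117.2]
ee_rot: [179.8, -0.1, 33.4]
force: [4.1, -6.6, 5.9]
gripper_width: 15.1
gripper_force: 25.0
[-92.8  91. ] [-0.2 -7.7]
```

The bar is at its end stop (force rises at y = 91). I'll release the knob and measure the eye and hole from above.

```bash
python3 drive.py '0,3,0,0,0,0
0,0,0,0,0,0
0,0,0,0,0,0
0,0,0,0,0,0' 40; python3 drive.py '0,0,-40,0,0,0
0,0,-45,0,0,0
0,0,-45,0,0,0
28,-12,0,0,0,0
28,-12,0,0,0,0
0,0,0,0,0,0
0,0,0,0,0,0
0,0,0,0,0,0'; python3 - <<'E'
from h import *
import pickle
b=env.grab_frame("wrist");cv2.imwrite("pics/w15.png",b);w=env.camera_model("wrist");pickle.dump(w,open("w15.pkl","wb"))
print(rk(env.state()["ee_pos"]),env.state()["ee_pos"],proj(w,wd(-36,116,108)),proj(w,wd(-92,91,146)))
u,v=map(int,proj(w,wd(-36,116,108)))
cv2.imwrite("pics/w15c.png",cv2.resize(b[max(v-60,0):v+60,u-80:u+80],(800,600),interpolation=cv2.INTER_CUBIC));print(u,v)
E
```

```text
time_s: 48.45
ee_pos: [393.1, 407.1, 116.5]
ee_rot: [-179.9, -0.0, 33.4]
force: [0.1, 0.6, 0.0]
gripper_width: 39.6
gripper_force: 0.0
time_s: 49.25
ee_pos: [426.1, 457.2, 246.6]
ee_rot: [-180.0, 0.0, 33.4]
force: [0.2, 0.2, 0.1]
gripper_width: 39.6
gripper_force: 0.0
[-38.1 115. ] [426.2 457.2 246.8] (np.float64(250.76881089543593), np.float64(183.06414610948627)) (np.float64(273.937958785498), np.float64(241.86830708849266))
250 183
```

View pics/w15c.png

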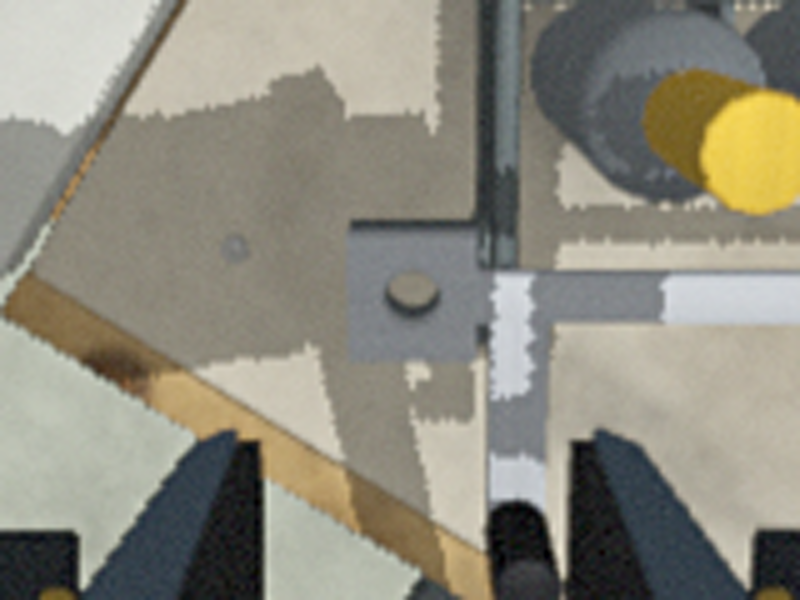

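The eye hole is at crop (413,290), i.e. image (252.6,181), with the bench visible through eye and lug, so the bar is fully closed. Next I'll locate the hole numerically and go to the pin.

```bash
python3 -c "
from h import *
import pickle
w=pickle.load(open('w15.pkl','rb'))
for q in ((252.6,181),(253,181.5)):
    p=onz(w,q,108);print(p,rk(p))
c=[(349,225),(349,360)]
print([rk(onz(w,(170+a/5,123+b/5),108)) for a,b in c])
"; python3 drive.py '-9,44.6,-30,0,0,0
-9,44.6,0,0,0,0
-9,44.6,0,0,0,0
-9,44.6,0,0,0,0
-9,44.6,0,0,0,0
-9,44.6,0,0,0,0
-9,44.6,0,0,0,0
-9,44.6,0,0,0,0'|head -2; python3 drive.py '-9,44.6,0,0,0,0
-9,44.6,0,0,0,0
-9,44.6,0,0,0,0
-10,44.6,0,0,0,0
0,0,40,0,0,0
0,0,40,0,0,0
0,0,0,0,0,0
0,0,0,0,0,0'; python3 - <<'E'
from h import *
import pickle
b=env.grab_frame("wrist");cv2.imwrite("pics/w16.png",b);w=env.camera_model("wrist");pickle.dump(w,open("w16.pkl","wb"))
s=env.grab_frame("side");cv2.imwrite("pics/s16.png",s)
hv=cv2.cvtColor(b,cv2.COLOR_BGR2HSV);m=cv2.inRange(hv,(8,80,120),(20,220,255))[:235]
n,l,st,c=cv2.connectedComponentsWithStats(m)
for j in range(1,n):
    if st[j][4]>150: print("wood",st[j],c[j].round(1),onz(w,c[j],45))
d=(b.max(2)<50).astype(np.uint8)[:235]
n,l,st,c=cv2.connectedComponentsWithStats(d)
for j in range(1,n):
    if 60<st[j][4]<3000: print("dark",st[j],c[j].round(1),onz(w,c[j],70))
print("expect",proj(w,(641,-50,79)),env.state()["ee_pos"])
E
```

```text
[430.6 458.7 108. ] [-33.6 113.9]
[430.4 458.  108. ] [-34.2 113.4]
[array([-18.4, 128.4]), array([-50.3, 128.9])]
time_s: 50.1
ee_pos: [561.1, 121.7, 274.6]
time_s: 50.9
ee_pos: [628.4, -45.4, 194.6]
ee_rot: [-179.9, -0.0, 33.4]
force: [-0.2, 0.1, 0.7]
gripper_width: 40.2
gripper_force: 0.0
wood [ 373   11   55   91 2898] [400.3  56.2] [ 833.2 -102.    45. ]
wood [ 241  159   54   56 1423] [267.1 186. ] [636.8 -63.2  45. ]
dark [127  54  50  51 715] [153.4  80.4] [668.5  98.3  70. ]
dark [417  95  19  78 111] [421.5 132.3] [ 778.8 -162.1   70. ]
dark [438 123  74  38 216] [476.6 139.4] [ 805.5 -216.1   70. ]
dark [430 147  60  54 776] [463.5 173.2] [ 771.4 -230.6   70. ]
dark [488 172  19  16  85] [497.4 180.6] [ 786.1 -267.8   70. ]
dark [416 180  31  30 148] [430.6 192.9] [ 735.  -215.8   70. ]
dark [261 184  16  22 230] [266.9 193.4] [633.8 -63.3  70. ]
dark [386 207  24  23 116] [397.5 216.6] [ 693.2 -203.6   70. ]
dark [395 209  29  26 182] [411.9 222.9] [ 696.5 -222.5   70. ]
dark [209 211  13  24 214] [216.6 224.6] [571.  -35.8  70. ]
dark [284 212  14  23 204] [288.8 225.3] [ 616.2 -105.8   70. ]
dark [115 229  71   6 363] [151.3 231.8] [521.7  22.9  70. ]
dark [321 228  72   7 355] [355.6 231.9] [ 652.2 -175.5   70. ]
expect (np.float64(260.81608565928263), np.float64(183.5906547948816)) [630.  -45.3 196.8]
```

```bash
python3 - <<'E'
from h import *
import pickle
w=pickle.load(open("w16.pkl","rb"));b=cv2.imread("pics/w16.png")
g=b.max(2)
print("cols",list(range(236,300,3)))
for r in range(152,222,3): print(r,g[r,236:300:3])
for z in(45,79): print(z,proj(w,(634,-63,z)))
T=np.array(w["T"]);print(T[:3,3])
E
```

```text
cols [236, 239, 242, 245, 248, 251, 254, 257, 260, 263, 266, 269, 272, 275, 278, 281, 284, 287, 290, 293, 296, 299]
152 [193 213 158 142 144 146 147 146 148 207 197 213 142 147 138 144 144 137
 142 202 203 205]
155 [140 144 145 147 147 148 150 145 146 144 140 144 144 145 145 139 148 142
 146 206 203 203]
158 [139 145 142 143 147 145 144 139 151 145 143 144 143 143 147 142 147 142
 170 206 200 200]
161 [139 137 143 141 145 145 135 113 121 129 146 144 143 145 146 144 148 148
 172 202 203 199]
164 [140 139 142 142 146 147 120 142 124 115 115 122 140 148 147 148 142 144
 202 204 202 201]
167 [137 141 144 143 145 148 122 145 143 145 131 117 114 127 129 141 142 142
 187 200 201 204]
170 [144 143 144 144 149 126 145 142 139 137 138 215 146 124 115 118 124 139
 191 203 202 204]
173 [143 144 141 145 149 119 142 145 140 142 193 207 211 138 146 135 120 114
 124 206 201 207]
176 [145 144 138 143 138 131 146 139 141 139 139 213 212 138 138 146 148 144
 124 157 205 205]
179 [144 147 146 151 119 155 148 144 140 140 194 209 210 138 146 142 141 141
 145 143 205 202]
182 [143 141 146 142 135 150 149 1
[... 749 characters left out ...]
0 200 173 155 149 150 136 107 154 158 152 151 212 206
 208 207 203 206]
209 [157 199 199 201 195 192 190 189 195 162 145 149 149 156 155 188 209 216
  79 198 210 206]
212 [196 199 197 195 187 176 184 187 183 186 197 210 217 203 144 207  82  27
  79  75  71 203]
215 [198 202 202 190 181 178 178 186 182 187 194 196 197 203 211 209  65  31
  67  83  72  80]
218 [198 202 200 193 186 181 185 184 183 186 193 196 202 205 206 211  65  28
  34  80  80  77]
221 [201 201 198 197 188 182 181 183 184 189 193 198 202 206 208 214  56  27
  34  70  77  76]
45 (np.float64(265.71215119525505), np.float64(187.7522368865515))
79 (np.float64(267.1721180096009), np.float64(195.25594688627305))
[691.6  -5.9 366.9]
```

```bash
python3 - <<'E'
from h import *
import pickle
w=pickle.load(open("w16.pkl","rb"))
for q,z in (((268.3,194.7),62),((268.3,196.5),79),((266,188),45)):
    p=onz(w,q,z);print(p,togo(p)[0])
# eye, same way
w=pickle.load(open("w15.pkl","rb"));p=onz(w,(252.6,181),108);print(p,rk(p))
E
```

```text
[631.9 -67.1  62. ] [-11.1  18.9 134.8]
[633.5 -64.8  79. ] [ -8.4  18.  117.8]
[633.9 -63.5  45. ] [ -7.5  17.  151.8]
[430.6 458.7 108. ] [-33.6 113.9]
```

```bash
python3 drive.py '-9,18,30,0,0,0
0,0,40,0,0,0
0,0,40,0,0,0
0,0,25,0,0,0
0,0,11,0,0,0
0,0,0,0,0,0
0,0,0,0,0,0' 45; python3 drive.py '0,0,0,0,0,0
0,0,0,0,0,0
0,0,0,0,0,0
0,0,0,0,0,0
0,0,0,0,0,0' 10 25; python3 drive.py '0,0,-10,0,0,0
0,0,-20,0,0,0
0,0,-30,0,0,0
0,0,-40,0,0,0
0,0,-40,0,0,0
0,0,0,0,0,0
0,0,0,0,0,0'; python3 - <<'E'
from h import *
import pickle
b=env.grab_frame("wrist");cv2.imwrite("pics/w17.png",b);w=env.camera_model("wrist");pickle.dump(w,open("w17.pkl","wb"))
s=env.state();R0=R.from_euler("xyz",s["ee_rot"],degrees=True)
for k in (0,10,20,35):  # points below TCP on tool axis
    print(k,proj(w,s["ee_pos"]+R0.apply([0,0,k])))
print("cols",list(range(238,274,2)))
for r in range(196,250,3): print(r,b[r,238:274:2].max(1))
E
```

```text
time_s: 51.7
ee_pos: [633.0, -65.2, 50.2]
ee_rot: [179.9, -0.3, 33.4]
force: [0.1, -0.3, 0.5]
gripper_width: 44.7
gripper_force: 0.0
time_s: 52.2
ee_pos: [631.6, -65.3, 48.6]
ee_rot: [-180.0, -0.1, 33.4]
force: [-0.0, -0.4, 4.2]
gripper_width: 19.0
gripper_force: 25.0
time_s: 52.9
ee_pos: [631.3, -65.5, 189.1]
ee_rot: [180.0, -0.1, 33.4]
force: [-0.4, 0.3, -0.9]
gripper_width: 19.5
gripper_force: 25.0
0 (np.float64(250.63423215344017), np.float64(233.18017691632178))
10 (np.float64(250.7382718174699), np.float64(227.46350613722433))
20 (np.float64(250.8324346104453), np.float64(222.28954011088885))
35 (np.float64(250.95803182562472), np.float64(215.38834587263068))
cols [238, 240, 242, 244, 246, 248, 250, 252, 254, 256, 258, 260, 262, 264, 266, 268, 270, 272]
196 [149 152 156 157 159 157 157 155 159 154 185 225 220 220 222 224 179 146]
199 [154 156 150 147 149 158 157 156 162 156 188 225 223 223 224 200 145 152]
202 [135 140 145 154 152 156 152 146 151 152 157 160 166 173 158 173 146 146]
205 [132 130 132 152 152 157 148 156 148 148 154 154 156 154 201 209 167 171]
208 [143 185 188 1
[... 283 characters left out ...]
6  25  35]
220 [200 189 185 193 194 115  53  56  64  80 172 212 208 208 212 108  33  27]
223 [176 201 187  37  15  21  23  19  30  15   9  28 162 214 215  88  31  38]
226 [186 173  23  27  23  17  38  12  24  32  29  26   8  44 219  89  32  26]
229 [186  32  31  36   8  31  27  30  32  22  30   1  22  18 143  99  33  32]
232 [136  15  22  32  36  27  29  27  36  35  23  31  20  33  21  37  30  30]
235 [20 24 22 23 23 29 24 26 23 32 23 27 23 34 22 36 27 26]
238 [15 27 21 30 36 29 20 19 35 26 32 23 33 25 28 30 31 28]
241 [19 29 19 26 22 30 40 38 47 34 22 39 28 28 26 27 34 26]
244 [12 28 40 34 32 24 33 29 31 36 35 38 31 18 37 25 31 24]
247 [22 23 40 42 39 38 31 31 27 37 33 27 28 30 31 19 30 31]
```

The pin's shank is visible straight below the TCP (cols 247–257, tip row ~211). It is centred to within about 1 mm, so on to the eye.

```bash
python3 drive.py '0,0,-35,0,0,0
0,0,-35,0,0,0
9,-44.6,0,0,0,0
9,-44.6,0,0,0,0
9,-44.6,0,0,0,0
9,-44.6,0,0,0,0
9,-44.6,0,0,0,0
9,-44.6,0,0,0,0' | head -2;python3 drive.py '9,-44.6,0,0,0,0
9,-44.6,0,0,0,0
9,-44.6,0,0,0,0
9,-44.6,0,0,0,0
9,-44.6,0,0,0,0
9,-44.6,0,0,0,0
0,0,0,0,0,0
0,0,0,0,0,0'; python3 -c "
from h import *
s=env.state();print(rk(s['ee_pos']),togo(wd(-34,115.2,165),[180,0,33.4]))"
```

```text
time_s: 53.75
ee_pos: [527.2, 188.9, 256.1]
time_s: 54.55
ee_pos: [425.9, 440.9, 256.2]
ee_rot: [180.0, 0.2, 33.5]
force: [-0.3, -0.9, 0.1]
gripper_width: 19.3
gripper_force: 25.0
[-47.4 101.6] (array([ 13.7, -13.7,  91.1]), array([0. , 0.2, 0.1]))
```

```bash
python3 drive.py '7,-7,0,0,0,0
6.7,-6.7,0,0,0,0
0,0,35,0,0,0
0,0,30,0,0,0
0,0,22,0,0.2,0.1
0,0,0,0,0,0
0,0,0,0,0,0
0,0,0,0,0,0'; python3 - <<'E'
from h import *
b=env.grab_frame("wrist");cv2.imwrite("pics/w18.png",b);w=env.camera_model("wrist")
s=env.state();R0=R.from_euler("xyz",s["ee_rot"],degrees=True);print(rk(s["ee_pos"]),s["ee_pos"])
for k in (3.6,43.6,60): print(k,proj(w,s["ee_pos"]+R0.apply([0,0,k])))
print("cols",list(range(226,284,2)))
for r in range(180,230,2): print(r,b[r,226:284:2].max(1))
E
```

```text
time_s: 55.35
ee_pos: [432.1, 460.7, 173.4]
ee_rot: [-179.9, -0.5, 33.2]
force: [0.0, 0.3, -0.3]
gripper_width: 19.7
gripper_force: 25.0
[-31.4 114.8] [432.  460.7 173.4]
3.6 (np.float64(250.7040943841298), np.float64(231.03209428496126))
43.6 (np.float64(251.05047917611373), np.float64(211.81262200734747))
60 (np.float64(251.16054531639114), np.float64(205.7055030439255))
cols [226, 228, 230, 232, 234, 236, 238, 240, 242, 244, 246, 248, 250, 252, 254, 256, 258, 260, 262, 264, 266, 268, 270, 272, 274, 276, 278, 280, 282]
180 [130 131 133 132 134 140 137 138 138 134 136 131 134 135 137 138 139 139
 143 137 143  58  60  54  76  64  77 142 138]
182 [134 136 137 134 137 138 139 139 138 135 137 135 133 133 134 138 138 135
 139 142 147  55  53  57  74  76  83 141 138]
184 [131 135 138 137 136 137 137 139 135 134 134 136 136 136 138 139 141 140
 135 144 138  65  61  64  69  73  86 138 137]
186 [134 130 137 137 139 131 135 135 137 135 134 133 133 132 136 138 137 142
 140 134 119  66  64  65  92 117 100 139 136]
188 [132 139 136 130 138  82  60  60  61  54  65  65  64  58  60  57  63  67
  61
[... 1801 characters left out ...]
138 136 135 104 108 110 103 105 130 134
 133 135 134  61  28  29  60  81  75  75  69]
220 [ 75  71  71  29  34  16 136 137 134 137 135  95  63  42  56  78 116 137
 137 132 138  64  31  30  39  68  72  77  74]
222 [ 70  73  64  30  35  19 112 134 138  86  36  15  18  26  22  20  22  63
 133 133 139  46  30  23  32  74  76  65  71]
224 [ 76  73  51  32  26  28 137 137  88  25  28  36  33  15  28  15  29  16
  35 126 134  54  35  30  33  74  71  67  79]
226 [ 74  73  40  24  23  21 176 113  27  25  25  17  31  27  32  31  31  31
  24  25 171  87  29  28  37  61  77  73  77]
228 [ 71  72  22  28  31  32 178  48  31  23  29  23  19  25  25  34  21  30
  25  21 139  86  29  30  28  54  70  73  67]
```

```bash
python3 drive.py '-2.5,0,0,0,0.3,0
0,0,3,0,0,0
0,0,0,0,0,0
0,0,0,0,0,0
0,0,0,0,0,0'; python3 - <<'E'
from h import *
b=env.grab_frame("wrist");cv2.imwrite("pics/w19.png",b);w=env.camera_model("wrist")
s=env.state();R0=R.from_euler("xyz",s["ee_rot"],degrees=True);print(rk(s["ee_pos"]),s["ee_pos"],s["ee_rot"])
k=s["ee_pos"][2]-108
print("axis at eye",proj(w,s["ee_pos"]+R0.apply([0,0,k])),"tip",proj(w,s["ee_pos"]+R0.apply([0,0,43.6])))
print("cols",list(range(242,264,2)))
for r in range(188,224): print(r,b[r,242:264:2].max(1))
E
```

```text
time_s: 55.9
ee_pos: [428.9, 458.7, 168.6]
ee_rot: [-179.9, -0.6, 33.3]
force: [-0.8, -0.9, -1.3]
gripper_width: 19.0
gripper_force: 25.0
[-35.  114.8] [428.9 458.7 168.6] [-179.9   -0.6   33.3]
axis at eye (np.float64(251.1541079897802), np.float64(205.50928380719446)) tip (np.float64(251.0400564047752), np.float64(211.81497234775674))
cols [242, 244, 246, 248, 250, 252, 254, 256, 258, 260, 262]
188 [85 91 90 92 90 92 89 91 87 98 92]
189 [114 110 112 117 111 114 114 110 117 111 111]
190 [124 119 127 119 121 124 124 126 121 122 120]
191 [135 135 135 135 134 135 136 135 133 142 136]
192 [128 133 134 130 134 136 134 137 137 133 135]
193 [134 132 135 135 134 135 135 134 137 138 131]
194 [134 125 133 134 133 135 134 137 139 138 140]
195 [132 134 136 131 135 128 137 132 135 131 136]
196 [133 139 130 137 131 134 136 136 134 135 131]
197 [139 131 136 135 134 135 136 134 132 136 136]
198 [136 134 137 136 132 133 137 135 136 137 134]
199 [130 135 137 129 124 126 128 134 134 137 132]
200 [137 134 132 127 136 138 137 126 132 132 136]
201 [132 133 118 129 138 136 141 134 132 137 135]
202 [134 13
[... 388 characters left out ...]

210 [138 128 110 100  84  79  87 107 121 134 132]
211 [130 131 117 110 106 100 101 110 131 136 138]
212 [131 134 131 106 109 106 108 108 130 132 132]
213 [132 137 131 115 104 101 105 101 130 134 132]
214 [130 131 137 111 104 106 107 105 132 133 134]
215 [129 133 134 108 105 113 107 100 128 130 134]
216 [135 131 134 103 105 107 106 104 132 136 133]
217 [138 132 130 112 105 107 109 106 133 136 131]
218 [133 133 133 107 108 109 113 103 133 139 135]
219 [133 137 133 107 106  94 101 106 128 133 134]
220 [132 132 130 102  63  52  60  76 111 135 134]
221 [138 123 105  47  18  16  21  28  38 123 137]
222 [135  84  37  10  25  36  29  20  21  64 129]
223 [132  26  32  27  24  19  21  28  21  29  95]
```

The hole centre (252,206) and the pin axis at eye height (251–252,205.5) agree, so I'll lower the pin.

```bash
python3 drive.py '0,0,8,0,-0.4,0
0,0,8,0,0,0
0,0,7,0,0,0
0,0,7,0,0,0
0,0,0,0,0,0'; python3 drive.py '0,0,7,0,0,0
0,0,7,0,0,0
0,0,0,0,0,0'; python3 -c "
from h import *
s=env.state();print(rk(s['ee_pos']),RM.T@s['force'][:2])"
```

```text
time_s: 56.45
ee_pos: [428.3, 458.1, 136.8]
ee_rot: [-180.0, 0.0, 33.3]
force: [-0.2, -0.1, -0.6]
gripper_width: 19.3
gripper_force: 25.0
time_s: 56.75
ee_pos: [428.4, 458.2, 123.3]
ee_rot: [-180.0, -0.0, 33.3]
force: [0.0, -0.1, -0.4]
gripper_width: 19.5
gripper_force: 25.0
[-35.7 114.6] [ 0.  -0.1]
```

```bash
python3 drive.py '0,0,6,0,0,0
0,0,4,0,0,0
0,0,1,0,0,0
0,0,0,0,0,0
0,0,0,0,0,0'; python3 drive.py '0,0,1,0,0,0
0,0,1,0,0,0
0,0,0,0,0,0'
```

```text
time_s: 57.25
ee_pos: [429.1, 458.9, 113.7]
ee_rot: [-179.9, -0.2, 33.3]
force: [0.0, -0.4, -0.0]
gripper_width: 19.2
gripper_force: 25.0
time_s: 57.55
ee_pos: [429.1, 458.9, 111.7]
ee_rot: [-179.9, -0.2, 33.3]
force: [-0.1, -0.4, 0.4]
gripper_width: 19.5
gripper_force: 25.0
```

```bash
python3 drive.py '0,0,0.5,0,0,0
0,0,0.5,0,0,0
0,0,0,0,0,0'; python3 drive.py '0,0,0,0,0,0
0,0,0,0,0,0
0,0,0,0,0,0
0,0,0,0,0,0' 40; python3 drive.py '0,0,-20,0,0,0
0,0,-40,0,0,0
0,0,-40,0,0,0
0,0,-40,0,0,0
0,0,0,0,0,0
0,0,0,0,0,0
0,0,0,0,0,0'; python3 - <<'E'
from h import *
b=env.grab_frame("wrist");cv2.imwrite("pics/w20.png",b);w=env.camera_model("wrist");s=env.state()
d=(b.max(2)<60).astype(np.uint8)[:235]
n,l,st,c=cv2.connectedComponentsWithStats(d)
for j in range(1,n):
    if st[j][4]>60 and 200<c[j][0]<300: print(st[j],c[j].round(1),rk(onz(w,c[j],125)),rk(onz(w,c[j],142)))
for z in (108,142): print(proj(w,wd(-35.5,114.7,z)))
print(s["ee_pos"])
sd=env.grab_frame("side");cv2.imwrite("pics/s20.png",sd);m=env.camera_model("side")
d=(sd.max(2)<45).astype(np.uint8);u,v=proj(m,wd(-35.5,114.7,125));print(u,v)
n,l,st,c=cv2.connectedComponentsWithStats(d[int(v)-30:int(v)+30,int(u)-30:int(u)+30]);print([(st[j].tolist(),(c[j]+[int(u)-30,int(v)-30]).round(1).tolist()) for j in range(1,n) if st[j][4]>15])
print(proj(m,wd(-35.5,114.7,142)),proj(m,wd(-35.5,114.7,108)))
h=cv2.cvtColor(sd,cv2.COLOR_BGR2HSV);mm=cv2.inRange(h,(18,120,90),(32,255,255))
for y in (0,60): print("neck",proj(m,wd(10,y+1,171)))
n,l,st,c=cv2.connectedComponentsWithStats(mm[230:330,190:280]);print([(st[j].tolist(),(c[j]+[190,230]).round(1).tolist()) for j in range(1,n) if st[j][4]>30])
E
```

```text
time_s: 57.85
ee_pos: [429.1, 458.9, 111.6]
ee_rot: [-179.9, -0.2, 33.3]
force: [-1.5, -0.9, 5.5]
gripper_width: 19.6
gripper_force: 25.0
time_s: 58.25
ee_pos: [428.9, 458.7, 110.2]
ee_rot: [-180.0, -0.1, 33.3]
force: [-0.4, -0.1, -0.3]
gripper_width: 39.8
gripper_force: 0.0
time_s: 58.95
ee_pos: [428.2, 457.9, 249.0]
ee_rot: [-180.0, -0.0, 33.3]
force: [-0.3, -0.5, -1.3]
gripper_width: 39.9
gripper_force: 0.0
[265 125   4  44  82] [266.5 146.4] [ 9.3 98.4] [10.9 99.3]
[244 177  18  22 323] [252.3 187.8] [-36.  113.6] [-31.7 113.5]
[284 211  14  24 223] [288.7 224.6] [-79.5  72.1] [-72.7  74.4]
[208 212  14  23 220] [216.4 224.8] [-79.5 154.9] [-72.7 152.5]
[267 224  13  11 112] [272.4 229.8] [-85.8  90.6] [-78.6  91.9]
(np.float64(251.37524099140583), np.float64(183.8684611669353))
(np.float64(251.21590324984996), np.float64(191.3739933662666))
[428.1 457.8 248.6]
258.64398410826357 309.19280618255164
[([48, 12, 4, 10, 34], [277.4, 295.6]), ([28, 24, 6, 13, 73], [258.5, 309.1])]
(np.float64(258.7598984886266), np.float64(304.5816661939295)) (np.float64(258.53074170977493), np.float64(313.69765321225475))
neck (np.float64(225.76667816230088), np.float64(265.05101439477863))
neck (np.float64(232.6548966983705), np.float64(283.56672419352606))
[([0, 11, 4, 31, 94], [191.1, 256.5]), ([32, 25, 15, 40, 300], [229.6, 273.9])]
```

```bash
python3 -c "
from workcell import env
print(env.job_done())"
```

```text
the job is handed in; nothing more can be done
None
```

The job is handed in at about 59 s: both bottles present stand upright in bays 1 and 2, the keeper bar is closed to its stop, and the pin is fully home. Along the way the grip slackened and dropped one bottle from about 55 mm (recovered), and the gripper body hit a side plate with roughly 42 N at the wrist, just over the 40 N limit.

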